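# Load the pressing pot into the screw press

## Robot

A 6-joint arm with a two-finger parallel gripper is mounted at the origin on a cart in front of the work surface, level with it; the furniture and walls round the work are solid. World frame = base frame: x ahead of the robot, y to its left, z up, the work surface at z = 0. Lengths are in m, angles in rad, forces in N, time in s.
With the tool pointing down it reaches from about 0.25 to 0.725 m from the base axis. Payload 4 kg.
Tool frame: the origin (TCP) lies midway between the tips of the shut fingers; the grasp point (between the pads) lies 19 mm behind it (env.pinch_z is the x of the grasp point in the tool frame, in m); x points along the fingers, z is the direction in which the jaws open and shut, and the axes are right-handed (so a half turn about x gives the same grasp; the last joint's range is limited). The gripper opens to 85 mm and grips with 20 to 120 N. Pads are 22 mm wide; open, the fingers measure 114 mm over their backs; the gripper's body (76 mm by 85 mm) begins 54 mm behind the grasp point. The pads swing forward as they close: fully open they stand 13 mm farther back than shut.
Start: joints at [-1.247, 0.241, 0.005, 1.335, 0, 1.571], TCP at [0.159, -0.474, 0.199] pointing down, gripper open.
Joint ranges: [-2.72, 2.72], [-1.05, 1.87], [-1.09, 1.28], [-1.99, 2.15], [-1.42, 1.44], [-3.14, 3.14]. Speed limits (rad/s): [2.79, 2.79, 3.14, 3.14, 3.14, 3.14].

## Interface

Orientations are given as a unit quaternion [w, x, y, z].
In Python, from cell import env, grab_frame, camera_info, ticket gives the robot as it stands.
- The arm moves only by the tool apply_moves, never from a script. Its argument "rows" is a list of rows, each a list of 6 numbers: the shift along the tool's x, y, z normalised to -1 to 1, where 1 is 0.1 m, then the turn, a rotation vector about the tool's x, y, z normalised to -1 to 1, where 1 is pi rad. In form: [[tx, ty, tz, ax, ay, az], ...]. A call has 1 to 12 rows; each row is the pose to reach, as a shift and turn from the pose measured when the call began, along the tool's axes at that moment, turning the shorter way round; what a row does not reach only later rows make up. A row lasts 1/12 s, in which the tool goes at most 41.7 mm and 7.16 degrees, less where a joint would pass 70% of its speed; a pose out of reach is approached as far as the arm can. A call with a number of a shift or a turn outside -1 to 1 is refused whole. A call with a gripper value outside its range is refused whole. "jaw" is the opening, from 0 (shut) to 1 (fully open), set as the call begins (left out, the last holds). The fingers move at their own pace and stop on an object; "newtons" is the grip in N (left out, the last holds). Time passes only in rows, so rows that repeat a pose let the fingers close. It gives the time, the measured TCP pose, the force and the opening at its end, in the units of the state.
- env.read_state(): the state, without advancing time (a new reading comes with each control period).
- grab_frame(name): name is "scene" or "top" or "wrist"; returns the picture (384x512x3 uint8, blue, green, red); there is no depth.
- camera_info(name): a dict with "camera_matrix" (3x3 intrinsics, pixels), "R" (3x3) and "t" (3): a world point X has camera coordinates R X + t; the wrist camera has in their place "mount" (4x4, takes a point from camera to tool coordinates, whose origin is the TCP and whose axes are the tool frame's). Camera axes: x right, y down, z forward; pixel columns grow to the right and rows downward; lengths in m; the calibration is good to about 2 mm. A picture is of the moment at which its call begins: read the wrist's pose just before it. camera_info takes no time and is no camera call.
- ticket.sign_off(): hands the job in, once; it reports no verdict.
The state is a dict: "clock": time; "joint_positions": joint angles; "joint_velocities": joint speeds; "joint_torque": joint torques, N m; "tcp_pos": TCP position; "tcp_rot": TCP orientation; "contact_force": force on the tool from outside, world axes, zero at the start; "wrist_torque": the same for the moment, N m; "opening": opening from 0.0 (shut) to 1.0 (fully open).
Only numpy, scipy, OpenCV 4.12 (cv2) and the standard library are available. Lean on these libraries where they do the work, as an engineer would, in place of code of your own. Each camera call takes 0.05 s, during which the arm holds its last target.

## Task

Wind the press's handwheel up until the pressing plate is clear of the height of the pot, bring the pot in by its handle and set it on the press bed, fully home against the curved stop under the plate. Then wind the wheel back down until the plate bears on the pot's wooden follower and has squeezed the press's spring about half-way, and let go. Keep the pot upright, do not crush the spring solid, and leave everything else where it stands.

Things in the scene. Friction and masses are not known exactly. Their poses are not given: they have to be found in the camera images.
- press: Steel screw press, fixed on the worktop; origin under the vertical screw axis. x points to its rear; -x is its open front, roughly towards the robot. Base plate 62 mm to front, 92 to rear, 75 to each side. Two columns (18 mm thick, 75 mm behind the axis, 50 mm either side) carry an overhanging arm, 134 to 165 mm up, with the nut. Front and both sides are open for the pot.
- press_bed (a point): Centre of the press bed: top of the 6 mm base plate, on the screw axis; axes as the press. A curved stop, 9 mm high, stands on the bed, spanning 45 degrees to either side of the rear; its inner face is 51.5 mm from the axis, so a pot pushed straight back against it stands about 3.5 mm behind the axis.
- press_wheel (a joint): Handwheel on top of the screw, 106 mm across; rad, growing counter-clockwise seen from above. Counter-clockwise winds wheel, stem and plate up 20 mm a turn, clockwise down. Takes about 2 N at the knob (3 N against the spring); stays where it is left. At 0 the knob is on the press's front (-x) side.
- press_stem (a joint): Height of stem, wheel and plate in m: 0 lowest, 0.040 top stop; always wheel angle x 20 mm / (2 pi). With the spring relaxed, the plate's underside stands 40 mm + this value above the bed.
- press_plate (a joint): Squeeze of the spring between stem and plate, m: 0 relaxed, 0.014 solid, half-way 0.007. Seen as the gap between the plate's sleeve and the collar above it: 14 mm relaxed, closing with the squeeze. Force 5 N at first touch plus 1 N a mm.
- press_plate_under (a point): Centre of the underside of the pressing plate, a steel disc 80 mm across that hangs under the stem and does not turn.
- knob_mid (a point): Centre of the black crank knob standing upright on the wheel's rim, 47 mm from the screw axis: a round barrel 24 mm thick, 45 mm tall. It spins freely about its own upright axis, so a hand holding it need not turn. Rim and hub end 25 mm or more below this point. The point is 216.5 mm above the worktop with the stem at 0 and rises with it.
- pot_mid (a point): Pressing pot: round bare aluminium pot, 96 mm across (99 at the rim), 60 mm high overall with its flat wooden follower disc (87 mm across, 10 mm proud of the rim), about 0.35 kg. This point is on its axis, 30 mm above its underside; z up, the stick handle points along -x.
- pot_handle (a point): Where to hold the pot's black handle: a level bar 13 mm wide, 20 mm high, from 66 to 144 mm from the pot's axis. This point is mid-bar, 128 mm from the pot's axis, 40 mm above its underside; x points along the bar to the pot. Held here, with the handle to the press's front, the hand stays clear in front of the wheel.
- pepper_mill: Bystander: turned wooden pepper mill, 58 mm thick, 170 mm high; origin under its centre.
- salt_shaker: Bystander: glass salt shaker with grey top, 44 mm thick, 90 mm high; origin under its centre.
- mug: Bystander: dark grey mug, 82 mm across, 107 mm high; origin under its centre.
- cup: Bystander: brown cup, 91 mm across, 88 mm high; origin under its centre.
- egg_timer: Bystander: round red egg timer, 66 mm thick, 59 mm high; origin under its centre.

How it is judged:
On the way, in this order (a step that is already met when the one before it is completed fails the run):
1. the stem is wound up so that the plate stands higher above the bed than the pot (more than 60.5 mm) (value of joint press_stem above 0.0205 m), for 0.2 s.
2. the pot stands on the bed, upright and home under the plate (within 8 mm of the screw axis), the spring still relaxed (horizontal distance between pot_mid and press_bed below 0.008 m and z of pot_mid in the frame of press_bed below 0.033 m and angle between pot_mid's own z axis and vertical below 0.08 rad and value of joint press_plate below 0.0015 m), for 0.2 s.
At the end, for the whole second after the job is handed in: The pot stands upright on the press bed within 8 mm of the screw axis, the plate is down on its follower with the spring squeezed by 3.5 to 10.5 mm (half-way is 7), and the wheel is at rest (horizontal distance between pot_mid and press_bed below 0.008 m and z of pot_mid in the frame of press_bed below 0.033 m and angle between pot_mid's own z axis and vertical below 0.06 rad and value of joint press_plate between 0.0035 and 0.0105 m and velocity of joint press_wheel between -0.1 and 0.1 rad/s); the robot touches nothing.
It fails at once if the pot is tipped by more than 0.4 rad (angle between pot_mid's own z axis and vertical above 0.4 rad).
It fails at once if the spring is squeezed solid (13.5 mm or more) (value of joint press_plate above 0.0135 m).
It fails at once if a bystander is shifted by more than 30 mm (distance of any of pepper_mill, salt_shaker, mug, cup, egg_timer from where it was at the start of the episode above 0.03 m).
It also fails if it takes over 67 s, if anything falls off the work surface, if the arm or the gripper's body presses on something with over 40 N, if the wrist force passes 120 N, or if a joint passes its speed limit or range.

## Working session

There is one attempt and no reset: what is moved stays moved. The work goes in short steps, Python scripts to look and compute and a tool call to move; the robot and the scene stay as the last step left them, time stands still between calls to the robot, and variables do not carry over. Pictures are saved under pics/ and viewed, and the job is handed in when it is done.

Besides the shell and the picture viewer there is one more tool, called after "Request:" as name(argument=value, ...) on one line, values as JSON. apply_moves: Moves the arm, as the interface text tells. Scaled input: -1 to 1 covers 0.1 m each way for a shift and pi rad each way for a turn. Its arguments: {"type":"object","properties":{"rows":{"type":"array"},"jaw":{"type":"number"},"newtons":{"type":"number"}},"required":["rows"]}

```bash
ls; mkdir -p pics; python3 - <<'E'
from cell import env, grab_frame, camera_info, ticket
import cv2
s=env.read_state()
print(s, env.pinch_z)
for n in ("scene","top","wrist"):
    cv2.imwrite(f"pics/{n}0.png",grab_frame(n))
    print(n,camera_info(n))
E
```

```text
pics
{'clock': 0.0, 'joint_positions': array([-1.24699776e+00,  2.41370699e-01,  3.73318345e-03,  1.33521961e+00,
       -3.42000583e-05,  1.57081510e+00]), 'joint_velocities': array([-1.00969879e-03, -1.69865378e-03, -9.77973544e-05,  2.01421431e-03,
        3.10792481e-04,  5.22637024e-05]), 'joint_torque': array([ 1.31710869e-03, -3.72320187e+01,  2.52406579e+01,  1.68807479e-02,
       -1.78461858e-05, -2.25497411e-05]), 'tcp_pos': array([ 0.15885079, -0.47335504,  0.19823757]), 'tcp_rot': array([ 0.57345518,  0.41328574,  0.57465233, -0.41245455]), 'contact_force': array([0.85104238, 0.03091488, 0.19506632]), 'wrist_torque': array([ 0.01535836, -0.0115185 ,  0.00563687]), 'opening': 1.0048212275405544} -0.0187
scene {'camera_matrix': array([[474.99952654,   0.        , 263.56104415],
       [  0.        , 474.99952654, 190.13937063],
       [  0.        ,   0.        ,   1.        ]]), 'R': array([[ 0.44089232, -0.89755887,  0.00142529],
       [-0.47277741, -0.23358349, -0.84965891],
       [ 0.76295182,  0.37393424, -0.52733073]]), 't': array([-0.41953798,  0.35214624,  1.2267
[... 218 characters left out ...]
9675, -0.02093312],
       [-0.9893417 , -0.01595918, -0.14473533],
       [ 0.14434289,  0.02348704, -0.98924895]]), 't': array([-0.19585712,  0.55747145,  1.35188786])}
wrist {'camera_matrix': array([[334.78693581,   0.        , 258.59186583],
       [  0.        , 334.78693581, 192.78267224],
       [  0.        ,   0.        ,   1.        ]]), 'mount': array([[-1.53257006e-03, -3.24512869e-01,  9.45880039e-01,
        -1.75024854e-01],
       [-1.78112747e-03, -9.45878764e-01, -3.24515318e-01,
         8.20960654e-02],
       [ 9.99997239e-01, -2.18207539e-03,  8.71626690e-04,
         3.01863153e-04],
       [ 0.00000000e+00,  0.00000000e+00,  0.00000000e+00,
         1.00000000e+00]])}
```

View pics/scene0.png

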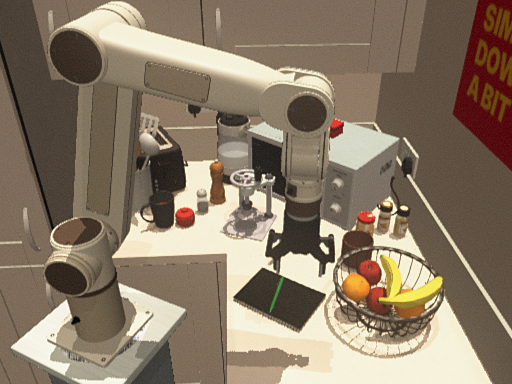

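View pics/top0.png

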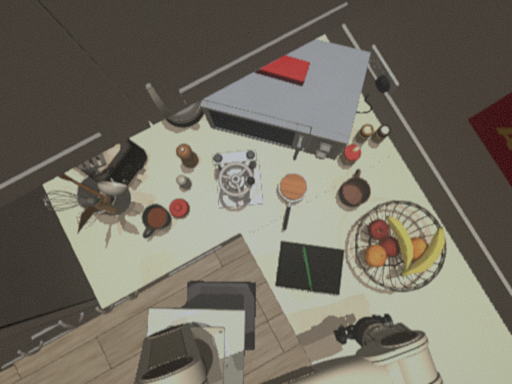

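View pics/wrist0.png

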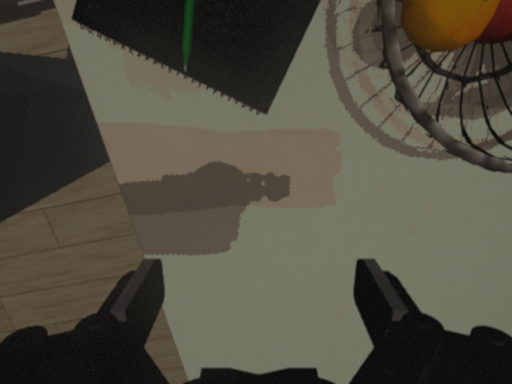

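Scene: the press is at about (250,200), with the pot hidden behind the gripper. Top: wheel at about (237,180), pot at about (293,187), and its handle runs to (286,228). I'll enlarge these.

```bash
cat > h.py <<'E'
import numpy as np, cv2
from cell import env, grab_frame, camera_info, ticket
from scipy.spatial.transform import Rotation as Ro
def Rq(q): return Ro.from_quat([q[1],q[2],q[3],q[0]])
def cam(name,st=None):
    c=camera_info(name);K=c["camera_matrix"]
    if name!="wrist": return K,c["R"],c["t"]
    s=st or env.read_state(); T=np.eye(4);T[:3,:3]=Rq(s["tcp_rot"]).as_matrix();T[:3,3]=s["tcp_pos"]
    M=np.linalg.inv(T@c["mount"]); return K,M[:3,:3],M[:3,3]
def ray(C,uv,z):
    K,R,t=C;d=R.T@np.linalg.inv(K)@np.array([uv[0],uv[1],1.]);o=-R.T@t
    return o+d*(z-o[2])/d[2]
def proj(C,X):
    K,R,t=C;p=K@(R@np.asarray(X,float)+t);return p[:2]/p[2]
E
python3 - <<'E'
from h import *
t=cv2.imread("pics/top0.png");s=cv2.imread("pics/scene0.png")
cv2.imwrite("pics/top0z.png",cv2.resize(t[140:240,200:330],None,fx=6,fy=6,interpolation=cv2.INTER_CUBIC))
cv2.imwrite("pics/scene0z.png",cv2.resize(s[150:250,180:310],None,fx=6,fy=6,interpolation=cv2.INTER_CUBIC))
E
```

```text
(no output)
```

View pics/top0z.png

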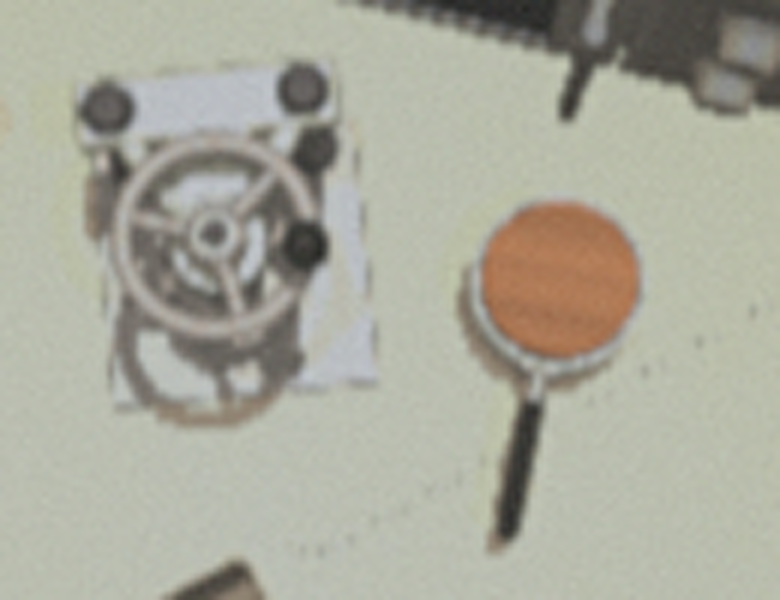

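View pics/scene0z.png

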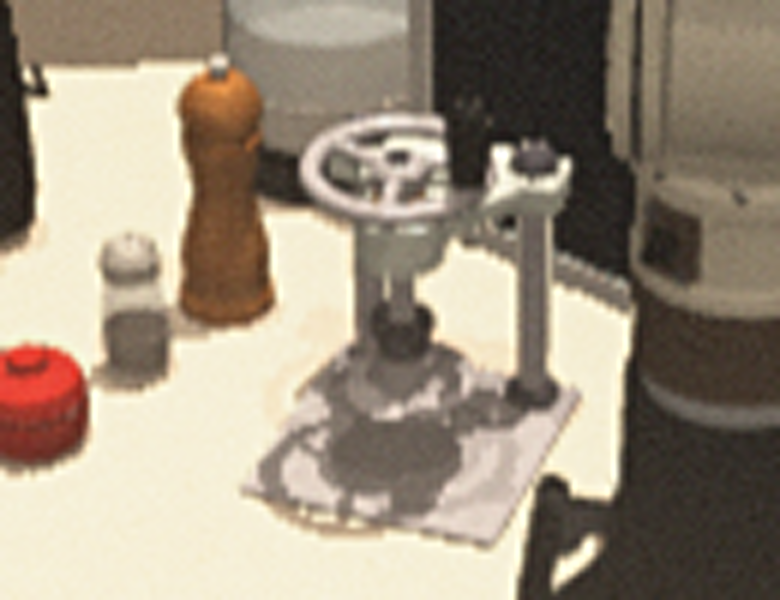

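```bash
python3 - <<'E'
from h import *
T=cam("top");S=cam("scene")
z=lambda u,v:(200+(u+.5)/6-.5,140+(v+.5)/6-.5)
zs=lambda u,v:(180+(u+.5)/6-.5,150+(v+.5)/6-.5)
print("cam top",-T[1].T@T[2],"scene",-S[1].T@S[2])
print("base FL,FR top",ray(T,z(118,405),.006),ray(T,z(378,382),.006))
for c in [(245,490),(490,545),(580,388)]: print("scene base",ray(S,zs(*c),.006))
print("knobtop",ray(T,z(305,240),.240)); print("hub",ray(T,z(214,235),.2))
print("cols",ray(T,z(107,106),.167),ray(T,z(302,88),.167))
print("follower",ray(T,z(560,279),.06))
t=cv2.imread("pics/top0.png")
hsv=cv2.cvtColor(t,cv2.COLOR_BGR2HSV)
m=cv2.inRange(hsv,(5,100,60),(20,255,255));m[:, :270]=0;m[:,320:]=0;m[:165]=0;m[:]=m
n,l,st,ce=cv2.connectedComponentsWithStats(m[:240])
for i in range(1,n):
  if st[i,4]>50: print(st[i],ce[i],ray(T,ce[i],.06))
print("handle end/start",ray(T,z(510,535),.05),ray(T,z(532,405),.05))
for nme,uv,zz in [("mw",(300,158),.2),("mwcornerL",(207,105),.25),("mill",(184,151),.17),("jar",(180,115),.2)]: print(nme,ray(T,uv,zz))
s=env.read_state();print(Rq(s["tcp_rot"]).as_matrix().round(3))
E
```

```text
cam top [ 0.36015226 -0.2186332   1.41393956] scene [-0.58448624 -0.75302487  0.94670025]
base FL,FR top [ 0.48811515 -0.06744221  0.006     ] [ 0.50362181 -0.21363933  0.006     ]
scene base [ 0.48298215 -0.07176763  0.006     ]
scene base [ 0.49869419 -0.21418578  0.006     ]
scene base [ 0.65357118 -0.19545153  0.006     ]
knobtop [ 0.54669457 -0.17881034  0.24      ]
hub [ 0.55482411 -0.13278805  0.2       ]
cols [ 0.62557488 -0.07435359  0.167     ] [ 0.6363501  -0.17320169  0.167     ]
follower [ 0.55603179 -0.3118206   0.06      ]
[281 174  25  25 494] [292.83603239 186.19433198] [ 0.55566176 -0.31156024  0.06      ]
handle end/start [ 0.41741669 -0.2863944   0.05      ] [ 0.48800754 -0.29772112  0.05      ]
mw [ 0.61988339 -0.3225624   0.2       ]
mwcornerL [ 0.76197062 -0.0487482   0.25      ]
mill [0.64288728 0.02808247 0.17      ]
jar [0.74690613 0.03909445 0.2       ]
[[-0.     0.948  0.318]
 [ 0.002  0.318 -0.948]
 [-1.     0.    -0.002]]
```

```bash
cat >> h.py <<'E'
def Rdown(a):  # tool x down, tool z at heading a(deg)
    a=np.radians(a);x=np.array([0,0,-1.]);z=np.array([np.cos(a),np.sin(a),0]);return Ro.from_matrix(np.c_[x,np.cross(z,x),z])
def rows(tg):
    """tg list of (x,y,z,heading) of TCP -> rows"""
    s=env.read_state();R0=Rq(s["tcp_rot"]);out=[]
    for x,y,z,a in tg:
        d=R0.inv().apply(np.array([x,y,z])-s["tcp_pos"])/.1
        w=(R0.inv()*Rdown(a)).as_rotvec()/np.pi
        out.append([round(float(v),3) for v in np.r_[d,w]])
    return out
def far(x,y,z,a):
    r=np.array(rows([(x,y,z,a)])[0]);m=max(1,abs(r[:3]).max());return (r/m).round(3).tolist(),m
def st():
    s=env.read_state();R=Rq(s["tcp_rot"]).as_matrix()
    print("t",round(s["clock"],2),"tcp",s["tcp_pos"].round(4),"head",np.degrees(np.arctan2(R[1,2],R[0,2])).round(1),"down",R[:,0].round(3),"F",s["contact_force"].round(1),"open",round(s["opening"],3))
E
python3 - <<'E'
from h import *
print(far(.547,-.179,.32,-84))
T=cam("top");S=cam("scene")
import numpy as np
P=[c[0]@np.c_[c[1],c[2]] for c in (T,S)]
for a,b in [((207,105),(250,123)),((302,157),(333,222))]:
    X=cv2.triangulatePoints(*P,np.array(a,float),np.array(b,float));print(X[:3].T/X[3])
E
```

```text
([-0.263, 1.0, -0.338, 0.015, -0.0, 0.0], np.float64(4.616))
[[ 0.74878775 -0.05043185  0.28300862]]
[[ 0.67607098 -0.37148199  0.01131012]]
```

```bash
python3 - <<'E'
import cv2
s=cv2.imread("pics/scene0.png");cv2.imwrite("pics/s0b.png",cv2.resize(s[90:250,120:320],None,fx=4,fy=3.7))
E
```

```text
(no output)
```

View pics/s0b.png

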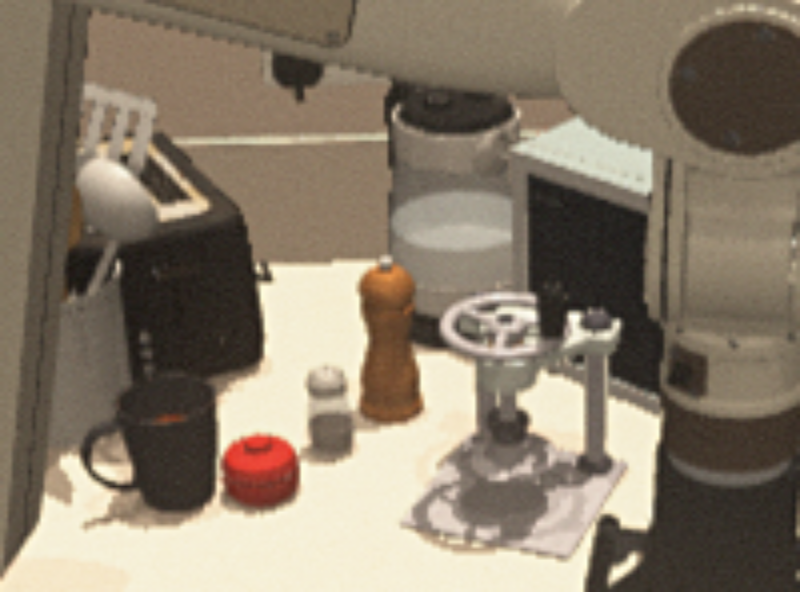

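The picture shows the knob at about (550,310), and nothing tall stands close to the wheel. The microwave is about 0.28 m high and stands behind it. I'm moving to above the knob.

Request:
apply_moves(rows=[[-0.6, 0.9, -0.3, 0.01, 0, 0], [-0.6, 0.9, -0.3, 0.02, 0, 0], [-0.6, 0.9, -0.3, 0.03, 0, 0]])

```text
clock: 0.4
tcp_pos: [0.2359, -0.4154, 0.2596]
tcp_rot: [0.553, 0.441, 0.554, -0.439]
contact_force: [0.5, 0.6, 0.3]
opening: 0.997
```

Request:
apply_moves(rows=[[-0.6, 1, -0.35, 0, 0, 0], [-0.6, 1, -0.35, 0, 0, 0], [-0.6, 1, -0.35, 0, 0, 0]])

```text
clock: 0.65
tcp_pos: [0.3263, -0.3576, 0.3206]
tcp_rot: [0.553, 0.441, 0.554, -0.44]
contact_force: [0.2, -0.2, -0.4]
opening: 0.999
```

```bash
python3 -c "
from h import *
st();print(far(.547,-.179,.32,-84))"
```

```text
t 0.65 tcp [ 0.3263 -0.3576  0.3206] head -77.0 down [ 0.     0.002 -1.   ] F [ 0.2 -0.2 -0.4] open 0.999
([0.004, 1.0, -0.487, 0.015, -0.0, -0.0], np.float64(2.552))
```

Request:
apply_moves(rows=[[0, 1, -0.49, 0.015, 0, 0], [0, 1, -0.49, 0.03, 0, 0], [0, 1, -0.49, 0.04, 0, 0]])

```text
clock: 0.9
tcp_pos: [0.415, -0.2852, 0.3209]
tcp_rot: [0.524, 0.475, 0.525, -0.473]
contact_force: [0.4, -1.1, 0.7]
opening: 1.001
```

Request:
apply_moves(rows=[[0, 1, -0.45, 0, 0, 0], [0, 1, -0.45, 0, 0, 0], [0, 1, -0.45, 0, 0, 0], [0, 1, -0.45, 0, 0, 0]])

```text
clock: 1.23
tcp_pos: [0.5139, -0.2267, 0.3191]
tcp_rot: [0.525, 0.474, 0.527, -0.471]
contact_force: [-0.0, 0.3, -0.2]
opening: 0.999
```

```bash
python3 - <<'E'
from h import *
st();cv2.imwrite("pics/w1.png",grab_frame("wrist"));print(far(.547,-.179,.32,-84))
C=cam("wrist");print(proj(C,(.547,-.179,.243)),proj(C,(.556,-.133,.19)))
E
```

```text
t 1.23 tcp [ 0.5139 -0.2267  0.3191] head -83.8 down [ 0.     0.005 -1.   ] F [-0.   0.3 -0.2] open 0.999
([-0.004, 0.403, -0.453, 0.0, -0.001, 0.0], 1)
[197.42496269 137.07362064] [156.50139489 111.61269658]
```

View pics/w1.png

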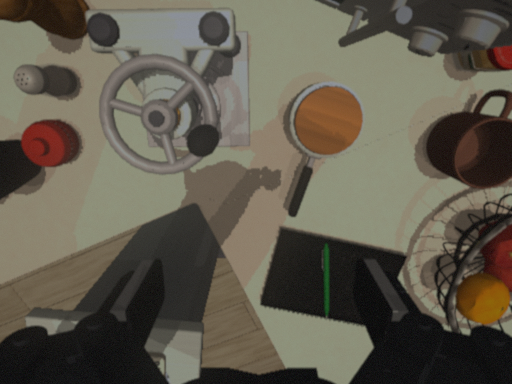

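The wrist view shows the knob at (203,140), the hub at (158,118), the follower at (329,119) and the handle tip at about (293,212).

```bash
python3 - <<'E'
from h import *
im=cv2.imread("pics/w1.png");C=cam("wrist")
cv2.imwrite("pics/w1z.png",cv2.resize(im[0:220,60:380],None,fx=2.5,fy=2.5,interpolation=cv2.INTER_CUBIC))
hsv=cv2.cvtColor(im,cv2.COLOR_BGR2HSV)
m=cv2.inRange(hsv,(5,90,60),(20,255,255));m[:, :280]=0;m[:,380:]=0;m[170:]=0
n,l,s,c=cv2.connectedComponentsWithStats(m);i=1+s[1:,4].argmax();print("foll",s[i],c[i],ray(C,c[i],.06))
g=(hsv[...,2]<60).astype(np.uint8)
def comp(x0,x1,y0,y1):
    k=np.zeros_like(g);k[y0:y1,x0:x1]=g[y0:y1,x0:x1];n,l,s,c=cv2.connectedComponentsWithStats(k);i=1+s[1:,4].argmax();return l==i,s[i],c[i]
_,s1,c1=comp(175,230,115,170);print("knob",s1,c1,ray(C,c1,.243),ray(C,c1,.23))
k,s2,c2=comp(280,320,160,225);print("handle",s2,c2)
pts=np.argwhere(k)[:,::-1].astype(np.float32)
W=np.array([ray(C,p,.05)[:2] for p in pts]);mu=W.mean(0);u,sv,vt=np.linalg.svd(W-mu);d=vt[0]
pr=(W-mu)@d;print("handle mid",mu,"dir",d,np.degrees(np.arctan2(d[1],d[0])),"len",pr.min(),pr.max())
E
```

```text
foll [ 295   87   68   68 3595] [328.08011127 120.24895688] [ 0.55185477 -0.31347962  0.06      ]
knob [187 125  32  32 775] [202.49290323 139.67612903] [ 0.54543525 -0.18288586  0.243     ] [ 0.54293866 -0.18092102  0.23      ]
handle [289 166  23  50 447] [299.49440716 190.4966443 ]
handle mid [ 0.45086889 -0.29230167] dir [-0.98276478  0.18486044] 169.3470042908467 len -0.03625184239166464 0.038346951369806814
```

View pics/w1z.png

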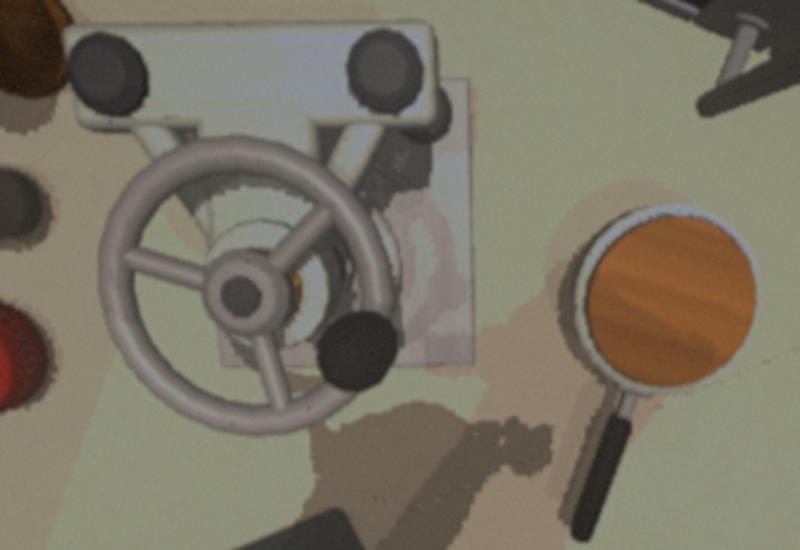

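```bash
python3 - <<'E'
from h import *
im=cv2.imread("pics/w1.png")
s={'tcp_pos':None}
C=cam("wrist")
f=lambda u,v:(60+(u+.5)/2.5-.5,(v+.5)/2.5-.5)
for zz in (.19,.2): print("hub",ray(C,f(241,295),zz),"rim",ray(C,f(245,286),zz))
print("base FR",ray(C,f(473,364),.006),"RR",ray(C,f(469,79),.006))
print("cols",ray(C,f(108,75),.167),ray(C,f(383,72),.167))
E
```

```text
hub [ 0.55062953 -0.13267048  0.19      ] rim [ 0.55393926 -0.13407298  0.19      ]
hub [ 0.55204498 -0.13556835  0.2       ] rim [ 0.55524599 -0.13692477  0.2       ]
base FR [ 0.49873226 -0.21539328  0.006     ] RR [ 0.64994662 -0.19893286  0.006     ]
cols [ 0.61944446 -0.07869645  0.167     ] [ 0.63049892 -0.17567286  0.167     ]
```

```bash
python3 - <<'E'
from h import *
print(rows([(.545,-.181,.26,-84),(.545,-.181,.23,-84)]))
E
```

```text
[[0.596, 0.381, -0.433, 0.0, -0.001, 0.0], [0.896, 0.381, -0.432, 0.0, -0.001, 0.0]]
```

Request:
apply_moves(rows=[[0, 0.38, -0.43, 0, 0, 0], [0, 0.38, -0.43, 0, 0, 0], [0.4, 0.38, -0.43, 0, 0, 0], [0.7, 0.38, -0.43, 0, 0, 0], [0.7, 0.38, -0.43, 0, 0, 0]])

```text
clock: 1.7
tcp_pos: [0.5393, -0.18, 0.2418]
tcp_rot: [0.519, 0.471, 0.532, -0.475]
contact_force: [-0.3, 1.3, -0.7]
opening: 0.997
```

```bash
python3 - <<'E'
from h import *
st();cv2.imwrite("pics/w2.png",grab_frame("wrist"));cv2.imwrite("pics/t2.png",grab_frame("top")[110:240,170:330])
print(rows([(.545,-.181,.206,-84)]))
C=cam("wrist");print(proj(C,(.545,-.181,.243)))
E
```

```text
t 1.7 tcp [ 0.5393 -0.18    0.2418] head -84.0 down [-0.016  0.008 -1.   ] F [-0.3  1.3 -0.7] open 0.997
[[0.431, 0.021, -0.003, -0.0, -0.002, 0.001]]
[256.5056606  222.02598187]
```

View pics/w2.png

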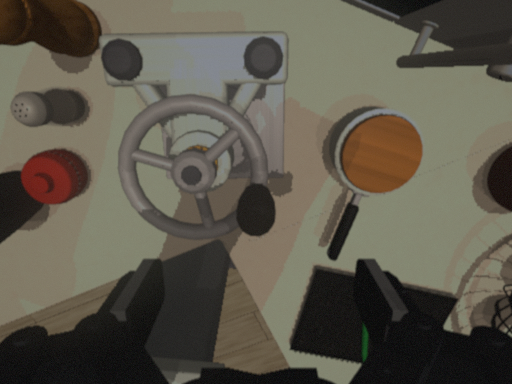

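The knob top is at about (256,216), centred between the fingers as predicted. I'm lowering and gripping.

Request:
apply_moves(rows=[[0.2, 0.02, 0, 0, 0, 0], [0.43, 0.02, 0, 0, 0, 0], [0.43, 0.02, 0, 0, 0, 0], [0.43, 0.02, 0, 0, 0, 0]])

```text
clock: 2.13
tcp_pos: [0.5453, -0.1822, 0.208]
tcp_rot: [0.523, 0.474, 0.527, -0.473]
contact_force: [-0.2, 0.4, -0.0]
opening: 1.001
```

Request:
apply_moves(rows=[[0, 0, 0, 0, 0, 0], [0, 0, 0, 0, 0, 0], [0, 0, 0, 0, 0, 0], [0, 0, 0, 0, 0, 0], [0, 0, 0, 0, 0, 0], [0, 0, 0, 0, 0, 0], [0, 0, 0, 0, 0, 0], [0, 0, 0, 0, 0, 0]], jaw=0, newtons=40)

```text
clock: 2.8
tcp_pos: [0.5464, -0.1826, 0.2098]
tcp_rot: [0.525, 0.474, 0.526, -0.473]
contact_force: [-0.5, -0.2, 4.8]
opening: -0.001
```

```bash
python3 - <<'E'
from h import *
st();cv2.imwrite("pics/w3.png",grab_frame("wrist"))
E
```

```text
t 2.8 tcp [ 0.5464 -0.1826  0.2098] head -84.1 down [ 0.001  0.002 -1.   ] F [-0.5 -0.2  4.8] open -0.001
```

View pics/w3.png

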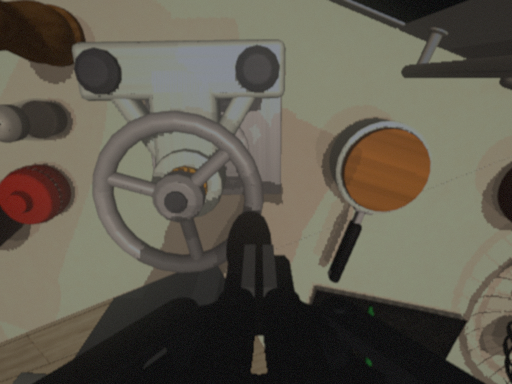

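```bash
python3 - <<'E'
from h import *
im=cv2.imread("pics/w3.png")
z=cv2.resize(im[100:384,80:340],None,fx=2.1,fy=2.1,interpolation=cv2.INTER_CUBIC)
cv2.imwrite("pics/w3z.png",cv2.convertScaleAbs(z,alpha=2.2,beta=10))
C=cam("wrist");print("tcp px",proj(C,env.read_state()["tcp_pos"]), "hub", [ray(C,(176,201),q) for q in (.195,.215)])
t=grab_frame("top");cv2.imwrite("pics/t3.png",cv2.resize(t[120:240,180:320],None,fx=5,fy=5,interpolation=cv2.INTER_CUBIC))
s=grab_frame("scene");cv2.imwrite("pics/s3.png",cv2.resize(s[120:260,170:330],None,fx=4,fy=4,interpolation=cv2.INTER_CUBIC))
E
```

```text
tcp px [257.28021118 229.39088797] hub [array([ 0.55319273, -0.13244082,  0.195     ]), array([ 0.56108206, -0.13693934,  0.215     ])]
```

View pics/w3z.png

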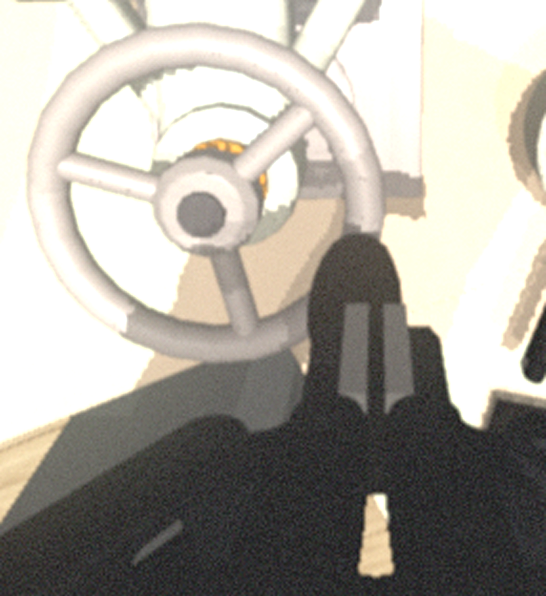

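View pics/s3.png

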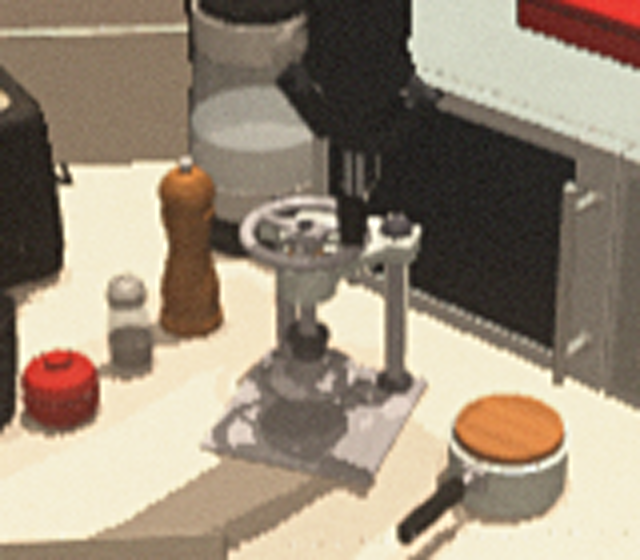

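View pics/t3.png

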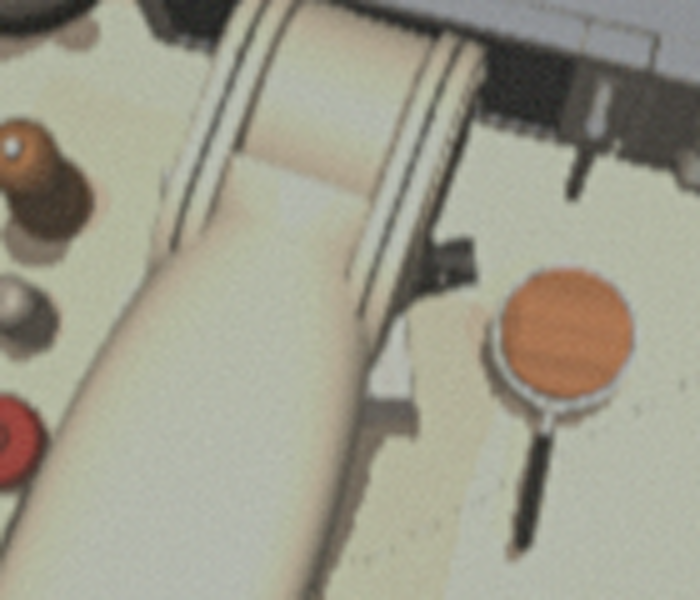

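```bash
python3 - <<'E'
from h import *
S=cam("scene");T=cam("top");tp=env.read_state()["tcp_pos"]
f=lambda p:((p[0]-170+.5)*4-.5,(p[1]-120+.5)*4-.5)
print("tcp in s3",f(proj(S,tp)))
for q in [(.545,-.181,.243),(.545,-.181,.198),(.553,-.134,.2),(.553,-.134,.19)]: print(q,f(proj(S,q)))
s0=cv2.imread("pics/scene0.png")
g=lambda u,v:(180+(u+.5)/6-.5,150+(v+.5)/6-.5)
# knob top & hub triang between top0 and scene0
P=[c[0]@np.c_[c[1],c[2]] for c in (T,S)]
zt=lambda u,v:(200+(u+.5)/6-.5,140+(v+.5)/6-.5)
for n,a,b in [("knobtop",zt(305,240),g(467,103)),("hub",zt(214,235),g(398,157))]:
    X=cv2.triangulatePoints(*P,np.array(a),np.array(b));X=(X[:3]/X[3]).T[0];print(n,X,zt(305,240),proj(T,X))
E
```

```text
tcp in s3 (np.float64(356.98901560186005), np.float64(227.89448222896908))
(0.545, -0.181, 0.243) (np.float64(354.1439721387251), np.float64(190.51203201964734))
(0.545, -0.181, 0.198) (np.float64(354.40967774095316), np.float64(241.3929365571198))
(0.553, -0.134, 0.2) (np.float64(305.5427070725234), np.float64(221.06320840821832))
(0.553, -0.134, 0.19) (np.float64(305.7717008194693), np.float64(232.05203666295733))
knobtop [ 0.54585177 -0.1784838   0.2437348 ] (250.41666666666666, 179.58333333333334) [250.25489555 179.66777511]
hub [ 0.55554038 -0.13233084  0.19513648] (250.41666666666666, 179.58333333333334) [235.21113104 178.77068821]
```

```bash
python3 - <<'E'
from h import *
c=camera_info("wrist");K=c["camera_matrix"];M=np.linalg.inv(c["mount"])
def pt(x,y,z):
    p=K@(M[:3,:3]@np.array([x,y,z])+M[:3,3]);return (p[:2]/p[2]).round(0)
for x in (0,-.0187,-.033,-.045): print(x,pt(x,0,0),pt(x,0.011,0),"w edge +-10mm",pt(x,0,.01)[0]-pt(x,0,-.01)[0])
for x in (0,-.013,-.03): print("open",x,pt(x,.011,-.0425),pt(x,-.011,-.0425),pt(x,.011,.0425))
# knob edges in w3 as seen: cylinder at knob
C=cam("wrist")
for q in [(.548,-.182,.243),(.548,-.182,.198),(.57,-.18,.243),(.57,-.18,.198)]: print(q,proj(C,q))
E
```

```text
0 [257. 229.] [257. 212.] w edge +-10mm 35.0
-0.0187 [257. 245.] [257. 225.] w edge +-10mm 38.0
-0.033 [257. 259.] [257. 238.] w edge +-10mm 42.0
-0.045 [257. 272.] [257. 251.] w edge +-10mm 44.0
open 0 [182. 212.] [185. 247.] [333. 211.]
open -0.013 [176. 221.] [180. 258.] [338. 221.]
open -0.03 [168. 235.] [172. 275.] [346. 235.]
(0.548, -0.182, 0.243) [256.05542686 255.8024282 ]
(0.548, -0.182, 0.198) [256.65668584 218.54768086]
(0.57, -0.18, 0.243) [256.46698437 213.03648204]
(0.57, -0.18, 0.198) [257.00063976 183.72756526]
```

```bash
python3 - <<'E'
from h import *
im=cv2.imread("pics/w1.png")
z=cv2.resize(im[190:384,90:430],None,fx=2.3,fy=2.3,interpolation=cv2.INTER_CUBIC)
cv2.imwrite("pics/w1f.png",cv2.convertScaleAbs(z,alpha=2.5,beta=15))
E
```

```text
(no output)
```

View pics/w1f.png

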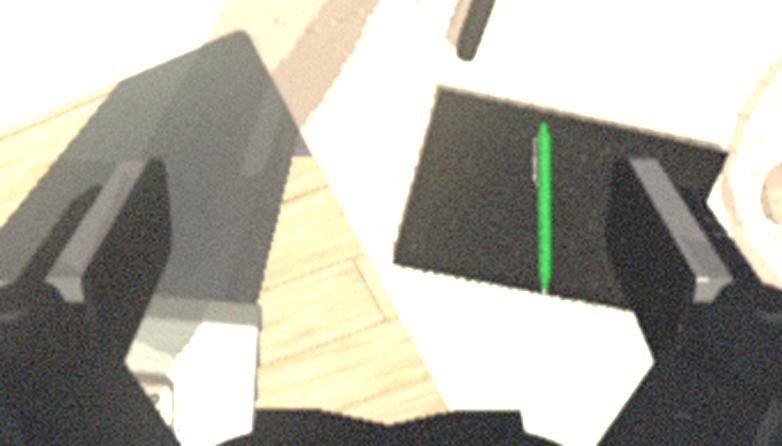

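The pictures and the contact agree. The finger tips shut at about 33 mm behind the reported TCP, and they closed resting on top of the knob (top at z≈0.243, TCP at 0.210). So the grasp has to go about 35 mm deeper. I'll open and lower while watching the force.

Request:
apply_moves(rows=[[-0.1, 0, 0, 0, 0, 0], [-0.1, 0, 0, 0, 0, 0], [-0.1, 0, 0, 0, 0, 0], [-0.1, 0, 0, 0, 0, 0], [-0.1, 0, 0, 0, 0, 0], [-0.1, 0, 0, 0, 0, 0]], jaw=1)

```text
clock: 3.45
tcp_pos: [0.546, -0.1825, 0.2192]
tcp_rot: [0.524, 0.474, 0.526, -0.473]
contact_force: [0.4, 0.1, -0.8]
opening: 0.85
```

Request:
apply_moves(rows=[[0.1, 0, 0, 0, 0, 0], [0.25, 0, 0, 0, 0, 0], [0.4, 0, 0, 0, 0, 0], [0.48, 0, 0, 0, 0, 0], [0.48, 0, 0, 0, 0, 0]])

```text
clock: 3.87
tcp_pos: [0.5441, -0.1817, 0.1681]
tcp_rot: [0.522, 0.473, 0.528, -0.474]
contact_force: [-0.5, 0.1, -0.6]
opening: 1.002
```

```bash
python3 - <<'E'
from h import *
st();cv2.imwrite("pics/w4.png",grab_frame("wrist"))
s=grab_frame("scene");cv2.imwrite("pics/s4.png",cv2.resize(s[120:260,170:330],None,fx=4,fy=4,interpolation=cv2.INTER_CUBIC))
E
```

```text
t 3.87 tcp [ 0.5441 -0.1817  0.1681] head -84.1 down [-0.006  0.005 -1.   ] F [-0.5  0.1 -0.6] open 1.002
```

View pics/w4.png

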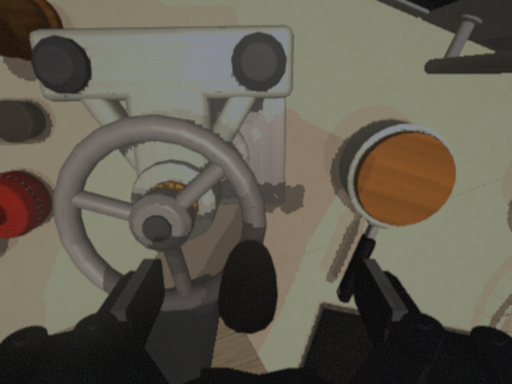

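View pics/s4.png

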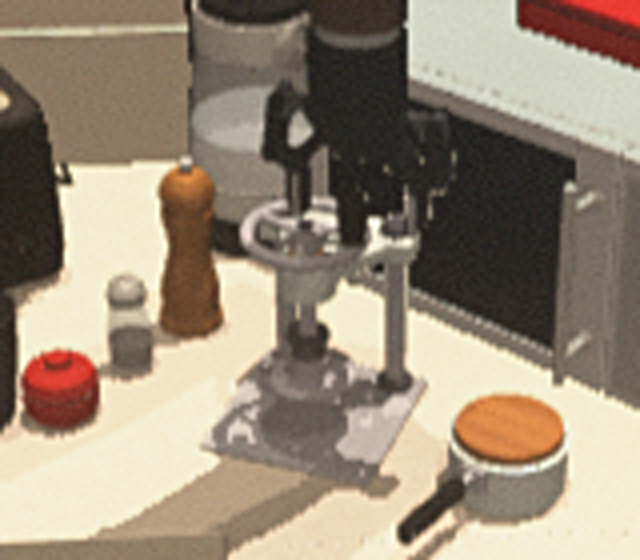

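The knob now stands well between the pads, spanning (222–275, 240–332), and there is no contact. I'm closing.

Request:
apply_moves(rows=[[-0.03, 0.01, 0, 0, 0, 0], [-0.03, 0.01, 0, 0, 0, 0], [-0.03, 0.01, 0, 0, 0, 0], [-0.03, 0.01, 0, 0, 0, 0], [-0.03, 0.01, 0, 0, 0, 0], [-0.03, 0.01, 0, 0, 0, 0], [-0.03, 0.01, 0, 0, 0, 0]], jaw=0, newtons=40)

```text
clock: 4.55
tcp_pos: [0.5477, -0.1784, 0.1755]
tcp_rot: [0.524, 0.476, 0.528, -0.47]
contact_force: [-0.1, 10.3, 7.6]
opening: 0.257
```

```bash
python3 - <<'E'
from h import *
st();cv2.imwrite("pics/w5.png",grab_frame("wrist"))
E
```

```text
t 4.55 tcp [ 0.5477 -0.1784  0.1755] head -83.9 down [ 0.001  0.01  -1.   ] F [-0.1 10.3  7.6] open 0.257
```

View pics/w5.png

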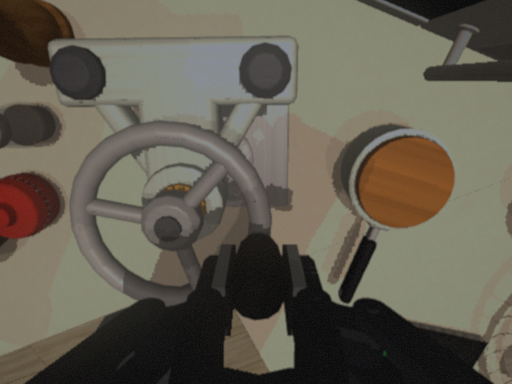

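```bash
cat >> h.py <<'E'
AX=np.array([.555,-.1325])
def wind(th0,th1,n,z0,hold=1,r=.047,head=-84):
    """th in deg world heading of knob from axis; z0 TCP height at th0"""
    th=list(np.linspace(th0,th1,n+1)[1:])+[th1]*hold
    R=rows([(AX[0]+r*np.cos(np.radians(a)),AX[1]+r*np.sin(np.radians(a)),z0+.02*(a-th0)/360,head) for a in th])
    print([[round(v,2) for v in q[:3]]+[round(v,3) if abs(v)>.002 else 0 for v in q[3:]] for q in R])
E
python3 -c "
from h import *
wind(-101,-41,6,.178,2)"
```

```text
[[-0.03, 0.06, 0.02, 0, -0.003, 0], [-0.04, 0.14, 0.02, 0, -0.003, 0], [-0.04, 0.23, 0.01, 0, -0.003, 0], [-0.05, 0.3, -0.02, 0, -0.003, 0], [-0.05, 0.38, -0.05, 0, -0.003, 0], [-0.06, 0.44, -0.1, 0, -0.003, 0], [-0.06, 0.44, -0.1, 0, -0.003, 0], [-0.06, 0.44, -0.1, 0, -0.003, 0]]
```

Request:
apply_moves(rows=[[-0.03, 0.06, 0.02, 0, 0, 0], [-0.04, 0.14, 0.02, 0, 0, 0], [-0.04, 0.23, 0.01, 0, 0, 0], [-0.05, 0.3, -0.02, 0, 0, 0], [-0.05, 0.38, -0.05, 0, 0, 0], [-0.06, 0.44, -0.1, 0, 0, 0], [-0.06, 0.44, -0.1, 0, 0, 0], [-0.06, 0.44, -0.1, 0, 0, 0]])

```text
clock: 5.27
tcp_pos: [0.5889, -0.1612, 0.1789]
tcp_rot: [0.522, 0.475, 0.531, -0.47]
contact_force: [-3.6, 6.0, -13.4]
opening: 0.253
```

```bash
python3 - <<'E'
from h import *
st();cv2.imwrite("pics/w6.png",grab_frame("wrist"))
wind(-41,49,9,.1815,2)
E
```

```text
t 5.27 tcp [ 0.5889 -0.1612  0.1789] head -83.8 down [-0.005  0.014 -1.   ] F [ -3.6   6.  -13.4] open 0.253
[[-0.03, 0.07, -0.04, 0, -0.005, 0], [-0.04, 0.11, -0.11, 0, -0.005, 0], [-0.04, 0.14, -0.18, 0, -0.005, 0], [-0.04, 0.16, -0.27, 0, -0.005, 0], [-0.05, 0.16, -0.35, 0, -0.005, 0], [-0.05, 0.15, -0.43, 0, -0.005, 0], [-0.06, 0.13, -0.51, 0, -0.005, 0], [-0.06, 0.09, -0.58, 0, -0.005, 0], [-0.07, 0.04, -0.64, 0, -0.005, 0], [-0.07, 0.04, -0.64, 0, -0.005, 0], [-0.07, 0.04, -0.64, 0, -0.005, 0]]
```

View pics/w6.png

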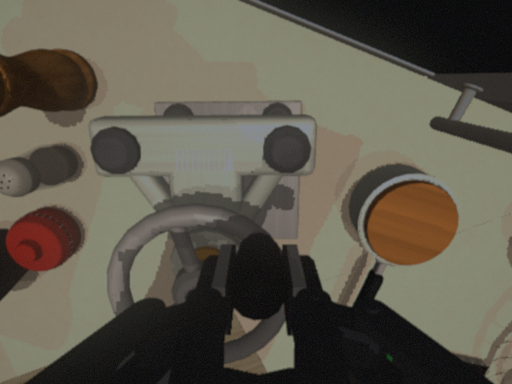

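Request:
apply_moves(rows=[[0, 0.07, -0.04, 0, 0, 0], [-0.01, 0.11, -0.11, 0, 0, 0], [-0.02, 0.14, -0.18, 0, 0, 0], [-0.02, 0.16, -0.27, 0, 0, 0], [-0.03, 0.16, -0.35, 0, 0, 0], [-0.03, 0.15, -0.43, 0, 0, 0], [-0.04, 0.13, -0.51, 0, 0, 0], [-0.05, 0.09, -0.58, 0, 0, 0], [-0.05, 0.04, -0.64, 0, 0, 0], [-0.05, 0.04, -0.64, 0, 0, 0]])

```text
clock: 6.15
tcp_pos: [0.5848, -0.0968, 0.1838]
tcp_rot: [0.521, 0.474, 0.532, -0.47]
contact_force: [-3.4, -0.3, -13.9]
opening: 0.259
```

```bash
python3 - <<'E'
from h import *
st()
wind(49,169,11,.1838,1)
E
```

```text
t 6.15 tcp [ 0.5848 -0.0968  0.1838] head -83.8 down [-0.008  0.014 -1.   ] F [ -3.4  -0.3 -13.9] open 0.259
[[-0.01, -0.06, -0.06, 0, -0.005, 0], [-0.01, -0.13, -0.1, 0, -0.005, 0], [-0.01, -0.22, -0.13, 0, -0.005, 0], [-0.02, -0.3, -0.15, 0, -0.005, 0], [-0.03, -0.4, -0.14, 0, -0.005, 0], [-0.03, -0.48, -0.12, 0, -0.005, 0], [-0.04, -0.56, -0.09, 0, -0.005, 0], [-0.04, -0.64, -0.04, 0, -0.005, 0], [-0.05, -0.7, 0.03, 0, -0.005, 0], [-0.06, -0.75, 0.1, 0, -0.005, 0], [-0.06, -0.78, 0.18, 0, -0.005, 0], [-0.06, -0.78, 0.18, 0, -0.005, 0]]
```

Request:
apply_moves(rows=[[0.01, -0.06, -0.06, 0, 0, 0], [0.01, -0.13, -0.1, 0, 0, 0], [0.01, -0.22, -0.13, 0, 0, 0], [0, -0.3, -0.15, 0, 0, 0], [-0.01, -0.4, -0.14, 0, 0, 0], [-0.01, -0.48, -0.12, 0, 0, 0], [-0.02, -0.56, -0.09, 0, 0, 0], [-0.02, -0.64, -0.04, 0, 0, 0], [-0.03, -0.7, 0.03, 0, 0, 0], [-0.04, -0.75, 0.1, 0, 0, 0], [-0.04, -0.78, 0.18, 0, 0, 0], [-0.04, -0.78, 0.18, 0, 0, 0]])

```text
clock: 7.15
tcp_pos: [0.5065, -0.123, 0.1904]
tcp_rot: [0.52, 0.474, 0.532, -0.471]
contact_force: [-9.2, 1.0, 4.8]
opening: 0.252
```

```bash
python3 - <<'E'
from h import *
st()
wind(169,289,11,.1895,1)
E
```

```text
t 7.15 tcp [ 0.5065 -0.123   0.1904] head -83.8 down [-0.01   0.015 -1.   ] F [-9.2  1.   4.8] open 0.252
[[0.0, 0.01, 0.1, 0, -0.005, 0.003], [-0.01, 0.0, 0.18, 0, -0.005, 0.003], [-0.01, 0.02, 0.27, 0, -0.005, 0.003], [-0.02, 0.05, 0.36, 0, -0.005, 0.003], [-0.03, 0.1, 0.43, 0, -0.005, 0.003], [-0.04, 0.16, 0.5, 0, -0.005, 0.003], [-0.04, 0.23, 0.55, 0, -0.005, 0.003], [-0.05, 0.31, 0.59, 0, -0.005, 0.003], [-0.06, 0.4, 0.61, 0, -0.005, 0.003], [-0.07, 0.49, 0.62, 0, -0.005, 0.003], [-0.07, 0.58, 0.6, 0, -0.005, 0.003], [-0.07, 0.58, 0.6, 0, -0.005, 0.003]]
```

Request:
apply_moves(rows=[[0, 0.01, 0.1, 0, -0.005, 0.003], [-0.01, 0, 0.18, 0, -0.005, 0.003], [-0.01, 0.02, 0.27, 0, -0.005, 0.003], [-0.02, 0.05, 0.36, 0, -0.005, 0.003], [-0.03, 0.1, 0.43, 0, -0.005, 0.003], [-0.04, 0.16, 0.5, 0, -0.005, 0.003], [-0.04, 0.23, 0.55, 0, -0.005, 0.003], [-0.05, 0.31, 0.59, 0, -0.005, 0.003], [-0.06, 0.4, 0.61, 0, -0.005, 0.003], [-0.07, 0.49, 0.62, 0, -0.005, 0.003], [-0.07, 0.58, 0.6, 0, -0.005, 0.003], [-0.07, 0.58, 0.6, 0, -0.005, 0.003]])

```text
clock: 8.15
tcp_pos: [0.5732, -0.1741, 0.1973]
tcp_rot: [0.527, 0.474, 0.526, -0.47]
contact_force: [-1.8, 6.4, 3.1]
opening: 0.259
```

```bash
python3 - <<'E'
from h import *
st();cv2.imwrite("pics/w7.png",grab_frame("wrist"))
wind(289,379,9,.197,2)
E
```

```text
t 8.15 tcp [ 0.5732 -0.1741  0.1973] head -83.7 down [ 0.005  0.004 -1.   ] F [-1.8  6.4  3.1] open 0.259
[[-0.0, 0.05, -0.0, 0, 0, 0], [-0.01, 0.12, -0.04, 0, 0, 0], [-0.01, 0.19, -0.09, 0, 0, 0], [-0.02, 0.24, -0.15, 0, 0, 0], [-0.02, 0.28, -0.22, 0, 0, 0], [-0.03, 0.32, -0.29, 0, 0, 0], [-0.03, 0.33, -0.38, 0, 0, 0], [-0.04, 0.34, -0.46, 0, 0, 0], [-0.04, 0.33, -0.54, 0, 0, 0], [-0.04, 0.33, -0.54, 0, 0, 0], [-0.04, 0.33, -0.54, 0, 0, 0]]
```

View pics/w7.png

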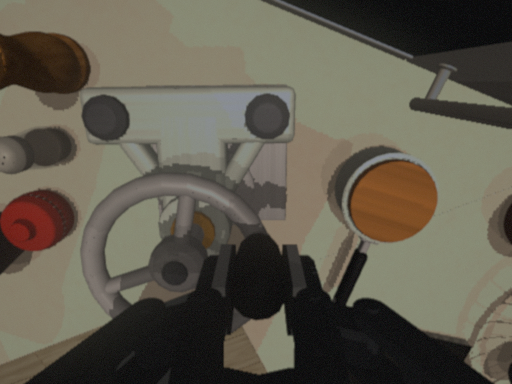

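The knob is still held firmly; the stem is now at about 26 mm by the angle turned. One more quarter turn.

Request:
apply_moves(rows=[[0, 0.05, 0, 0, 0, 0], [-0.01, 0.12, -0.04, 0, 0, 0], [-0.01, 0.19, -0.09, 0, 0, 0], [-0.02, 0.24, -0.15, 0, 0, 0], [-0.02, 0.28, -0.22, 0, 0, 0], [-0.03, 0.32, -0.29, 0, 0, 0], [-0.03, 0.33, -0.38, 0, 0, 0], [-0.04, 0.34, -0.46, 0, 0, 0], [-0.04, 0.33, -0.54, 0, 0, 0], [-0.04, 0.33, -0.54, 0, 0, 0], [-0.04, 0.33, -0.54, 0, 0, 0]])

```text
clock: 9.12
tcp_pos: [0.5981, -0.1175, 0.2019]
tcp_rot: [0.526, 0.473, 0.527, -0.471]
contact_force: [-8.4, -1.1, 0.4]
opening: 0.257
```

Request:
apply_moves(rows=[[0, 0, 0, 0, 0, 0], [0, 0, 0, 0, 0, 0], [0, 0, 0, 0, 0, 0], [0, 0, 0, 0, 0, 0], [0, 0, 0, 0, 0, 0]], jaw=1)

```text
clock: 9.53
tcp_pos: [0.599, -0.1175, 0.2024]
tcp_rot: [0.527, 0.473, 0.526, -0.471]
contact_force: [-0.0, 0.0, -0.3]
opening: 0.943
```

Request:
apply_moves(rows=[[-0.3, 0, 0, 0, 0, 0], [-0.6, 0, 0, 0, 0, 0], [-0.9, -0.1, 0, 0, 0, 0], [-1, -0.3, 0.2, 0, 0, 0], [-1, -0.6, 0.4, 0, 0, 0], [-1, -1, 0.7, 0, 0, 0], [-1, -1, 0.7, 0, 0, 0]])

```text
clock: 10.12
tcp_pos: [0.5038, -0.2014, 0.3032]
tcp_rot: [0.527, 0.474, 0.525, -0.472]
contact_force: [0.4, 0.2, 1.0]
opening: 0.999
```

```bash
python3 - <<'E'
from h import *
st();cv2.imwrite("pics/w8.png",grab_frame("wrist"))
s=grab_frame("scene");cv2.imwrite("pics/s8.png",cv2.resize(s[120:260,170:330],None,fx=4,fy=4,interpolation=cv2.INTER_CUBIC))
E
```

```text
t 10.12 tcp [ 0.5038 -0.2014  0.3032] head -83.9 down [ 0.003 -0.    -1.   ] F [0.4 0.2 1. ] open 0.999
```

View pics/w8.png

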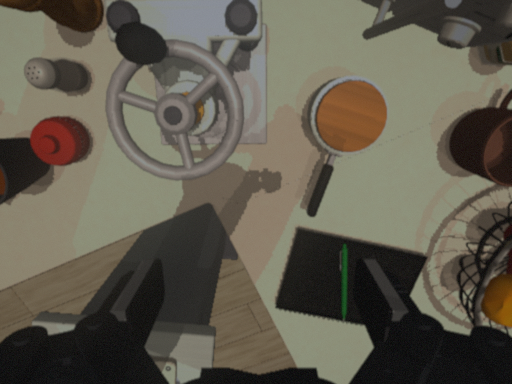

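View pics/s8.png

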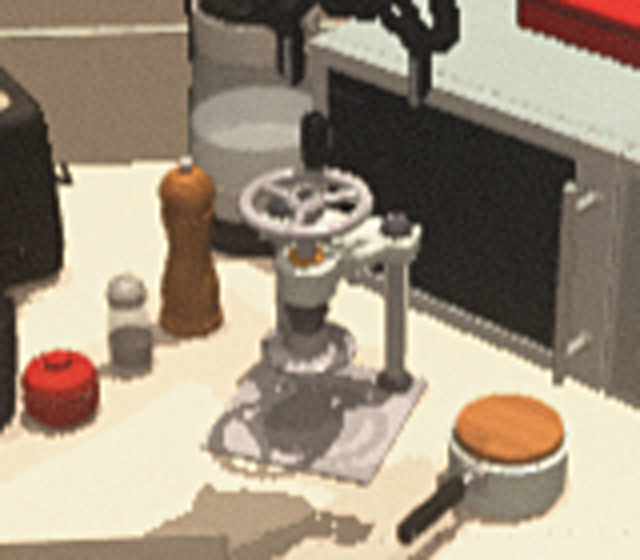

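The plate is clearly raised: in the scene view it is at about (310,345) and the knob is at the rear. The measured rise is about 26.7 mm. Next is the handle.

```bash
python3 - <<'E'
from h import *
im=cv2.imread("pics/w8.png");C=cam("wrist")
hsv=cv2.cvtColor(im,cv2.COLOR_BGR2HSV)
m=cv2.inRange(hsv,(5,90,60),(20,255,255));m[:, :300]=0;m[:,400:]=0;m[170:]=0
n,l,s,c=cv2.connectedComponentsWithStats(m);i=1+s[1:,4].argmax();p=ray(C,c[i],.06);print("foll",p)
k=(hsv[...,2]<60).astype(np.uint8);k[:150]=0;k[218:]=0;k[:,:295]=0;k[:,345:]=0
n,l,s,c=cv2.connectedComponentsWithStats(k);i=1+s[1:,4].argmax();print(s[i])
W=np.array([ray(C,q,.05)[:2] for q in np.argwhere(l==i)[:,::-1]]);mu=W.mean(0);d=np.linalg.svd(W-mu)[2][0];d*=-np.sign(d[0])
print(mu,np.degrees(np.arctan2(-d[1],-d[0])),"hp",mu+.023*d)
hp=(.4295,-.2885);print(far(*hp,.08,-100.5))
E
```

```text
foll [ 0.55726883 -0.30899294  0.06      ]
[308 164  25  52 515]
[ 0.45638487 -0.2875937 ] -10.385203343485452 hp [ 0.43376166 -0.2834476 ]
([1.0, -0.389, 0.362, 0.041, -0.0, -0.0], np.float64(2.224))
```

Request:
apply_moves(rows=[[0.3, -0.39, 0.35, 0.03, 0, 0], [0.6, -0.39, 0.35, 0.06, 0, 0], [0.9, -0.39, 0.35, 0.09, 0, 0], [0.9, -0.39, 0.35, 0.09, 0, 0]])

```text
clock: 10.55
tcp_pos: [0.4674, -0.2361, 0.2055]
tcp_rot: [0.449, 0.543, 0.457, -0.543]
contact_force: [-0.4, 1.3, -0.7]
opening: 1.002
```

```bash
python3 - <<'E'
from h import *
st();print(far(.431,-.287,.07,-100.5))
E
```

```text
t 10.55 tcp [ 0.4674 -0.2361  0.2055] head -100.2 down [-0.007  0.009 -1.   ] F [-0.4  1.3 -0.7] open 1.002
([1.0, -0.189, 0.425, 0.001, -0.001, 0.002], np.float64(1.354))
```

Request:
apply_moves(rows=[[0.2, -0.25, 0.58, 0, 0, 0], [0.5, -0.25, 0.58, 0, 0, 0], [0.9, -0.25, 0.58, 0, 0, 0], [0.9, -0.25, 0.58, 0, 0, 0], [0.9, -0.25, 0.58, 0, 0, 0]])

```text
clock: 10.97
tcp_pos: [0.4317, -0.2867, 0.1144]
tcp_rot: [-0.449, -0.542, -0.46, 0.542]
contact_force: [0.7, 0.5, 0.5]
opening: 0.998
```

```bash
python3 - <<'E'
from h import *
st();C=cam("wrist");cv2.imwrite("pics/w9.png",grab_frame("wrist"));print(far(.431,-.287,.0,-100.5),proj(C,(.431,-.287,.05)))
E
```

```text
t 10.97 tcp [ 0.4317 -0.2867  0.1144] head -100.1 down [-0.011  0.012 -1.   ] F [0.7 0.5 0.5] open 0.998
([1.0, -0.015, 0.006, 0.002, -0.002, 0.002], np.float64(1.167)) [258.45046207 193.23400668]
```

View pics/w9.png

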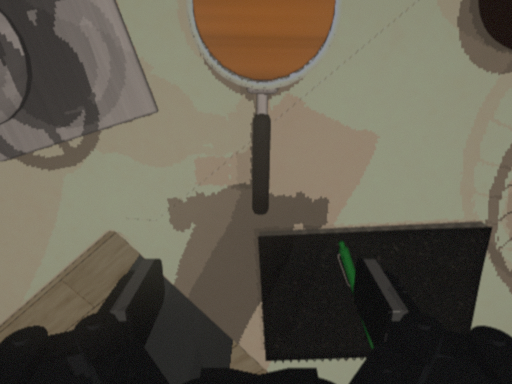

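The handle is centred at column 261, with its grasp point at row ~193 as predicted. I'm lowering.

Request:
apply_moves(rows=[[0.35, -0.01, 0.01, 0, 0, 0], [0.7, -0.01, 0.01, 0, 0, 0], [0.95, -0.01, 0.01, 0, 0, 0], [1, -0.01, 0.01, 0, 0, 0], [1, -0.01, 0.01, 0, 0, 0]])

```text
clock: 11.43
tcp_pos: [0.4336, -0.2875, 0.0177]
tcp_rot: [0.451, 0.542, 0.458, -0.541]
contact_force: [0.2, -0.1, 0.9]
opening: 0.999
```

```bash
python3 - <<'E'
from h import *
st();s=grab_frame("scene");cv2.imwrite("pics/s10.png",cv2.resize(s[180:300,220:360],None,fx=5,fy=5,interpolation=cv2.INTER_CUBIC))
cv2.imwrite("pics/w10.png",grab_frame("wrist"))
S=cam("scene")
for q in (env.read_state()["tcp_pos"],(.431,-.287,.05),(.431,-.287,.03)):
  p=proj(S,q);print((p-[220,180]+.5)*5)
E
```

```text
t 11.43 tcp [ 0.4336 -0.2875  0.0177] head -99.9 down [-0.005  0.008 -1.   ] F [ 0.2 -0.1  0.9] open 0.999
[272.07287538 378.68754621]
[267.33669468 342.05199988]
[266.94315199 368.10019169]
```

View pics/s10.png

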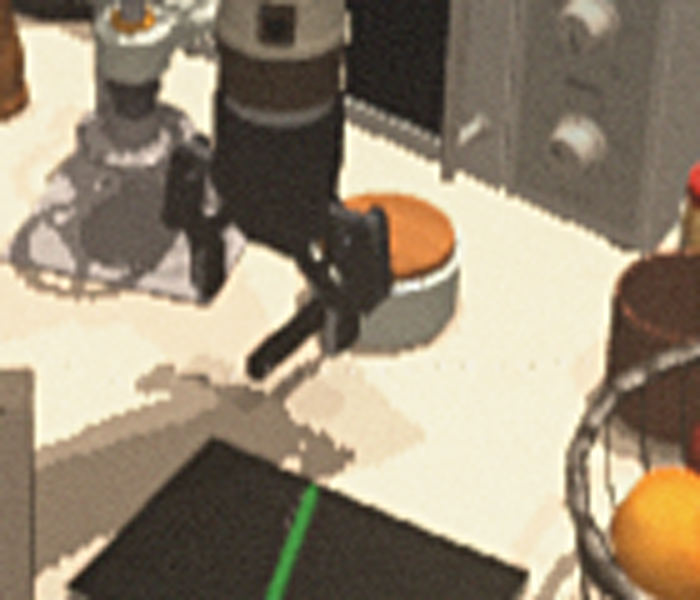

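View pics/w10.png

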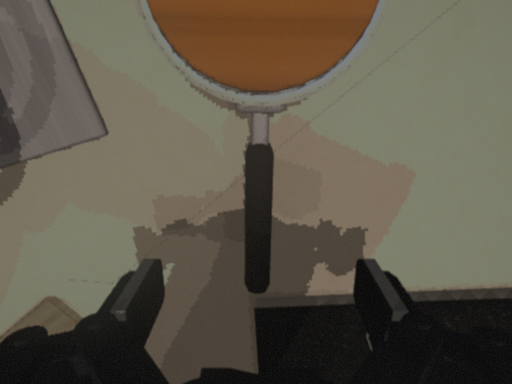

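The fingers straddle the handle but are still too high, with tips at about z=0.06. I'm lowering 26 mm more, then closing.

Request:
apply_moves(rows=[[0.12, 0, 0, 0, 0, 0], [0.25, 0, 0, 0, 0, 0], [0.25, 0, 0, 0, 0, 0], [0.25, 0, 0, 0, 0, 0]])

```text
clock: 11.87
tcp_pos: [0.4361, -0.2893, -0.0035]
tcp_rot: [0.454, 0.543, 0.456, -0.54]
contact_force: [0.4, 0.1, 0.3]
opening: 0.999
```

Request:
apply_moves(rows=[[0, 0, 0, 0, 0, 0], [0, 0, 0, 0, 0, 0], [0, 0, 0, 0, 0, 0], [0, 0, 0, 0, 0, 0], [0, 0, 0, 0, 0, 0], [0, 0, 0, 0, 0, 0], [0, 0, 0, 0, 0, 0], [0, 0, 0, 0, 0, 0]], jaw=0, newtons=80)

```text
clock: 12.53
tcp_pos: [0.436, -0.2894, -0.0033]
tcp_rot: [0.454, 0.543, 0.456, -0.541]
contact_force: [-2.1, 0.5, 2.3]
opening: 0.131
```

```bash
python3 - <<'E'
from h import *
st();s=grab_frame("scene");cv2.imwrite("pics/s11.png",cv2.resize(s[180:300,220:360],None,fx=5,fy=5,interpolation=cv2.INTER_CUBIC))
cv2.imwrite("pics/w11.png",grab_frame("wrist"))
E
```

```text
t 12.53 tcp [ 0.436  -0.2894 -0.0033] head -100.0 down [ 0.     0.004 -1.   ] F [-2.1  0.5  2.3] open 0.131
```

View pics/s11.png

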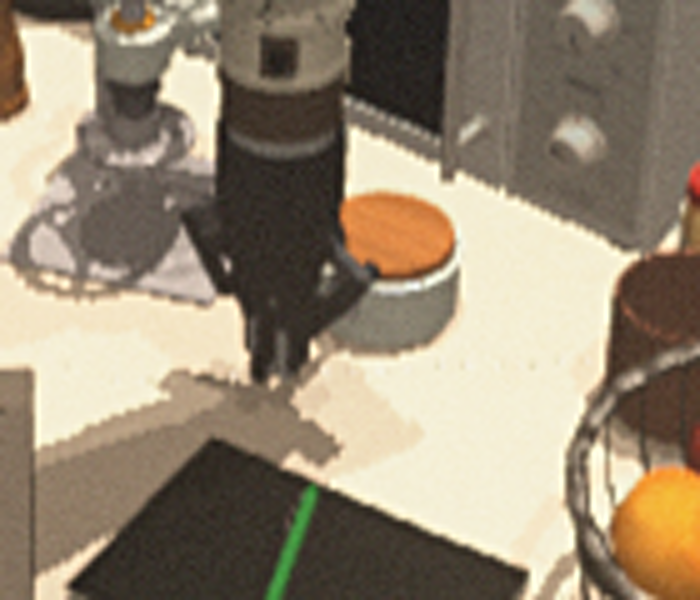

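View pics/w11.png

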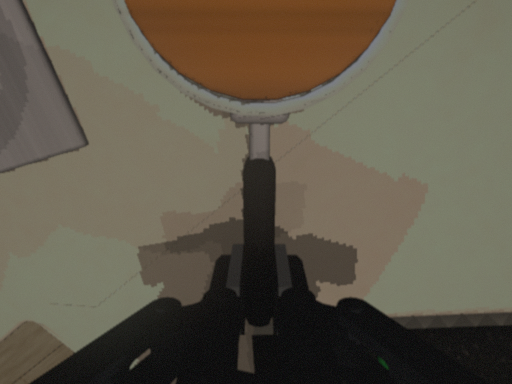

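The handle is held (opening 0.131, about 11 mm). I'm tightening to 120 N and lifting a little.

Request:
apply_moves(rows=[[0, 0, 0, 0, 0, 0], [0, 0, 0, 0, 0, 0], [-0.05, 0, 0, 0, 0, 0], [-0.1, 0, 0, 0, 0, 0], [-0.15, 0, 0, 0, 0, 0], [-0.2, 0, 0, 0, 0, 0], [-0.2, 0, 0, 0, 0, 0], [-0.2, 0, 0, 0, 0, 0]], newtons=120)

```text
clock: 13.3
tcp_pos: [0.4362, -0.2897, 0.017]
tcp_rot: [0.454, 0.543, 0.456, -0.541]
contact_force: [-0.4, 0.2, -3.3]
opening: 0.123
```

```bash
python3 - <<'E'
from h import *
st();s=grab_frame("scene");cv2.imwrite("pics/s12.png",cv2.resize(s[180:300,220:360],None,fx=5,fy=5,interpolation=cv2.INTER_CUBIC))
cv2.imwrite("pics/w12.png",grab_frame("wrist"));cv2.imwrite("pics/t12.png",cv2.resize(grab_frame("top")[120:240,180:330],None,fx=5,fy=5,interpolation=cv2.INTER_CUBIC))
E
```

```text
t 13.3 tcp [ 0.4362 -0.2897  0.017 ] head -100.0 down [ 0.001  0.004 -1.   ] F [-0.4  0.2 -3.3] open 0.123
```

View pics/s12.png

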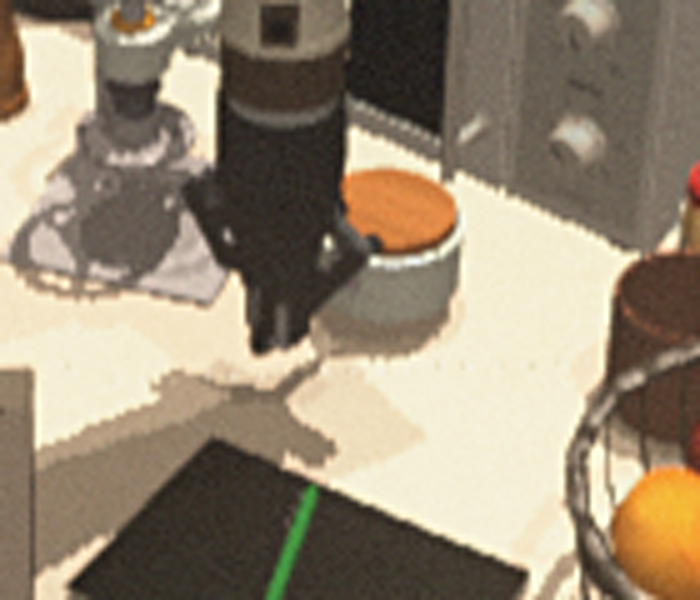

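View pics/w12.png

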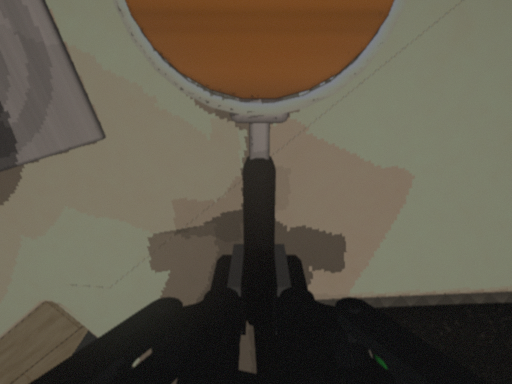

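View pics/t12.png

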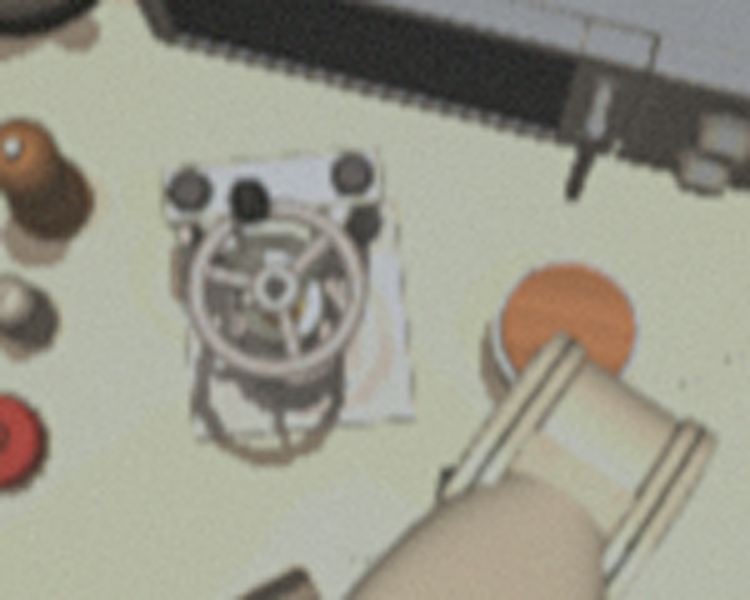

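```bash
python3 - <<'E'
from h import *
t=cv2.imread("pics/t12.png")
p=(180+(568+.5)/5-.5,120+(329+.5)/5-.5)
P=ray(cam("top"),p,.08);s=env.read_state();d=P-s["tcp_pos"];R=Rq(s["tcp_rot"]);print(P,"tool frame",R.inv().apply(d))
# from w12: rim front edge at (258,117) z=.07-> axis +49.5
C=cam("wrist");q=ray(C,(258,115),.07);print("rim front",R.inv().apply(q-s["tcp_pos"]))
L=.121
xp=np.array([np.cos(np.radians(6.2)),np.sin(np.radians(6.2))])
for r in (.07,.0):
    pot=AX+xp*(.0035-r);tc=pot-L*xp;print(r,tc,rows([(tc[0],tc[1],.009,-83.8)]))
E
```

```text
[ 0.55537215 -0.31133997  0.08      ] tool frame [-0.0637218   0.12160518  0.00067935]
rim front [-0.05366139  0.07007179  0.00094174]
0.07 [ 0.36859669 -0.15274988] [[0.081, -0.897, -1.228, -0.09, -0.001, 0.0]]
0.0 [ 0.43818726 -0.14518992] [[0.081, -0.225, -1.423, -0.09, -0.001, 0.0]]
```

Request:
apply_moves(rows=[[0.02, -0.2, -0.1, 0, 0, 0], [0.04, -0.4, -0.25, -0.02, 0, 0], [0.06, -0.6, -0.4, -0.04, 0, 0], [0.08, -0.8, -0.6, -0.06, 0, 0], [0.08, -0.9, -0.8, -0.08, 0, 0], [0.08, -0.9, -1, -0.09, 0, 0], [0.08, -0.9, -1, -0.09, 0, 0]])

```text
clock: 14.03
tcp_pos: [0.3628, -0.1719, 0.0086]
tcp_rot: [0.525, 0.472, 0.53, -0.47]
contact_force: [-0.0, 0.1, -3.6]
opening: 0.121
```

```bash
python3 - <<'E'
from h import *
st();print(rows([(.3686,-.1527,.009,-83.8),(.418,-.1474,.009,-83.8)]))
E
```

```text
t 14.03 tcp [ 0.3628 -0.1719  0.0086] head -83.5 down [-0.002  0.007 -1.   ] F [-0.   0.1 -3.6] open 0.121
[[-0.003, 0.08, -0.185, 0.001, -0.002, 0.0], [-0.003, 0.577, -0.182, 0.001, -0.002, 0.0]]
```

Aligned in front of the press. I'm straightening up and taking a look before going in.

Request:
apply_moves(rows=[[0, 0.04, -0.1, 0, 0, 0], [0, 0.08, -0.185, 0, 0, 0], [0, 0.08, -0.185, 0, 0, 0], [0, 0.08, -0.185, 0, 0, 0]])

```text
clock: 14.37
tcp_pos: [0.3691, -0.1529, 0.0088]
tcp_rot: [0.525, 0.472, 0.53, -0.47]
contact_force: [0.3, -0.2, -2.6]
opening: 0.12
```

```bash
python3 - <<'E'
from h import *
st();s=grab_frame("scene");cv2.imwrite("pics/s13.png",cv2.resize(s[150:280,170:310],None,fx=5,fy=4.6,interpolation=cv2.INTER_CUBIC))
cv2.imwrite("pics/w13.png",grab_frame("wrist"))
print(rows([(.418,-.1474,.009,-83.8),(.434,-.1457,.009,-83.8)]))
E
```

```text
t 14.37 tcp [ 0.3691 -0.1529  0.0088] head -83.5 down [-0.002  0.007 -1.   ] F [ 0.3 -0.2 -2.6] open 0.12
[[-0.003, 0.495, -0.003, 0.001, -0.002, 0.0], [-0.003, 0.656, -0.002, 0.001, -0.002, 0.0]]
```

View pics/s13.png

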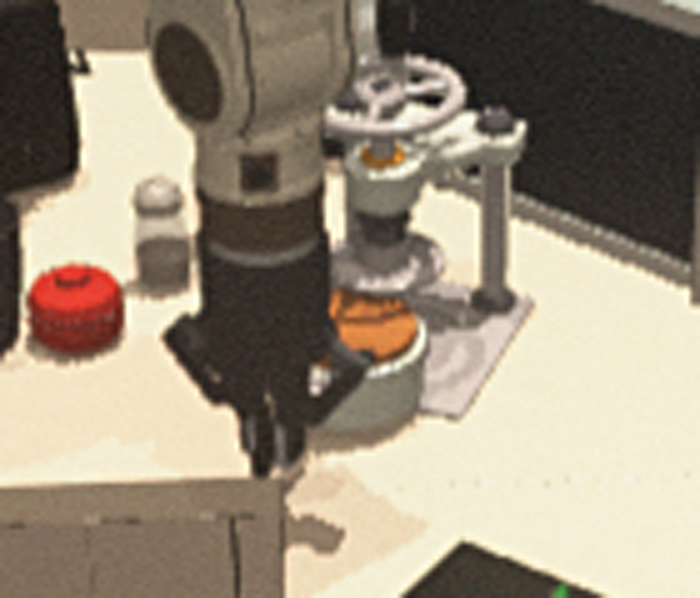

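View pics/w13.png

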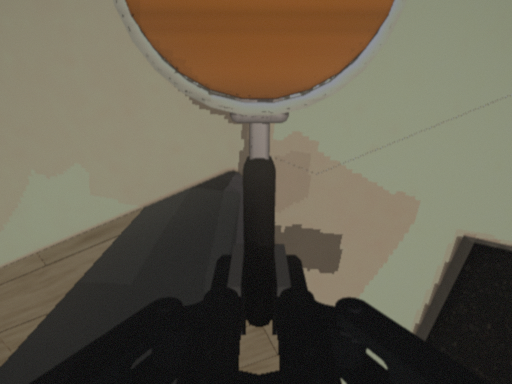

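The pot is level and lined up in front of the plate. I'm going in.

Request:
apply_moves(rows=[[0, 0.1, 0, 0, 0, 0], [0, 0.2, 0, 0, 0, 0], [0, 0.3, 0, 0, 0, 0], [0, 0.4, 0, 0, 0, 0], [0, 0.5, 0, 0, 0, 0], [0, 0.58, 0, 0, 0, 0], [0, 0.64, 0, 0, 0, 0], [0, 0.64, 0, 0, 0, 0], [0, 0.64, 0, 0, 0, 0]])

```text
clock: 15.22
tcp_pos: [0.4325, -0.1459, 0.0085]
tcp_rot: [0.525, 0.472, 0.53, -0.47]
contact_force: [0.0, -0.3, -4.2]
opening: 0.12
```

```bash
python3 - <<'E'
from h import *
st();s=grab_frame("scene");cv2.imwrite("pics/s14.png",cv2.resize(s[150:280,170:310],None,fx=5,fy=4.6,interpolation=cv2.INTER_CUBIC))
cv2.imwrite("pics/t14.png",cv2.resize(grab_frame("top")[120:240,180:330],None,fx=5,fy=5,interpolation=cv2.INTER_CUBIC))
print(rows([(.439,-.145,.009,-83.8),(.439,-.145,.003,-83.8)]))
E
```

```text
t 15.22 tcp [ 0.4325 -0.1459  0.0085] head -83.5 down [-0.003  0.007 -1.   ] F [ 0.  -0.3 -4.2] open 0.12
[[-0.006, 0.074, -0.0, 0.001, -0.002, 0.001], [0.054, 0.074, 0.0, 0.001, -0.002, 0.001]]
```

View pics/s14.png

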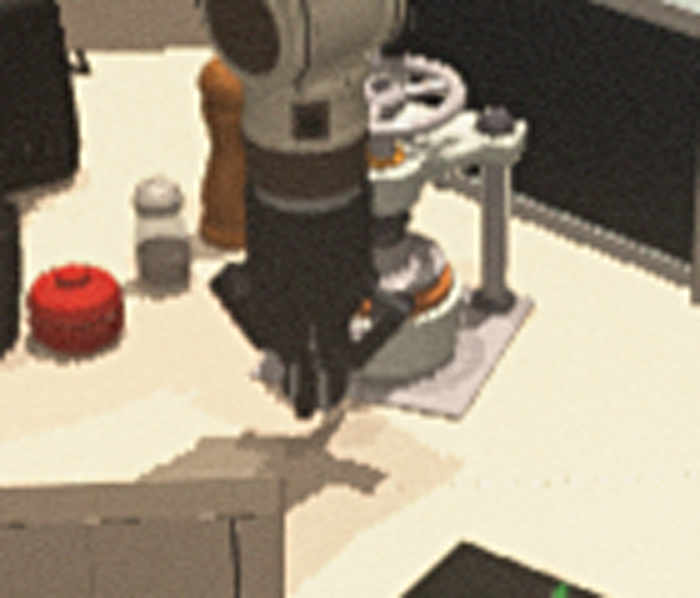

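View pics/t14.png

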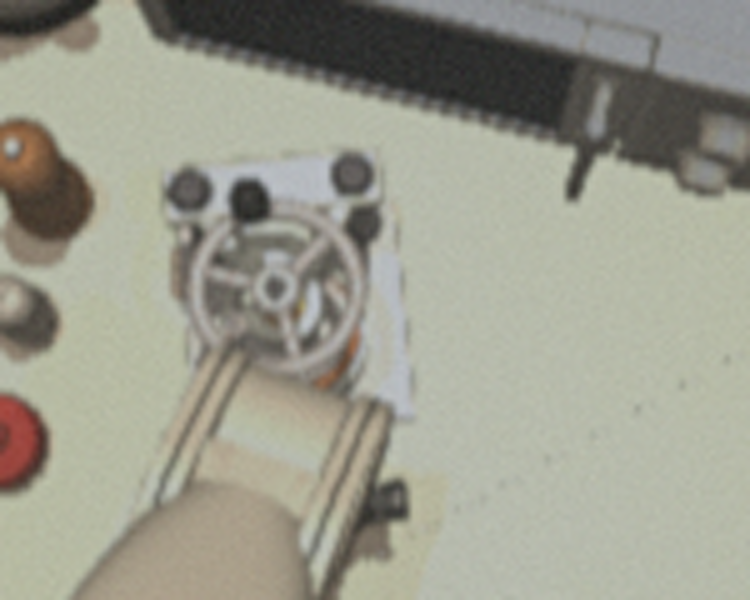

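The pot is under the plate with no contact yet. I'll feel for the stop in small steps.

Request:
apply_moves(rows=[[0, 0.02, 0, 0, 0, 0], [0, 0.04, 0, 0, 0, 0], [0, 0.06, 0, 0, 0, 0], [0, 0.06, 0, 0, 0, 0]])

```text
clock: 15.65
tcp_pos: [0.4382, -0.1453, 0.0086]
tcp_rot: [0.525, 0.472, 0.53, -0.47]
contact_force: [0.1, 0.1, -3.8]
opening: 0.123
```

Request:
apply_moves(rows=[[0, 0.02, 0, 0, 0, 0], [0, 0.03, 0, 0, 0, 0], [0, 0.03, 0, 0, 0, 0], [0, 0.03, 0, 0, 0, 0]])

```text
clock: 15.98
tcp_pos: [0.4392, -0.1449, 0.0081]
tcp_rot: [0.524, 0.472, 0.53, -0.471]
contact_force: [-5.2, -0.1, -1.1]
opening: 0.121
```

The stop was felt at −5 N, where predicted. I'm easing off slightly and setting down.

Request:
apply_moves(rows=[[0, -0.01, 0, 0, 0, 0], [0.02, -0.01, 0, 0, 0, 0], [0.04, -0.01, 0, 0, 0, 0], [0.05, -0.01, 0, 0, 0, 0], [0.05, -0.01, 0, 0, 0, 0]])

```text
clock: 16.4
tcp_pos: [0.4379, -0.1449, 0.0032]
tcp_rot: [0.524, 0.472, 0.53, -0.471]
contact_force: [-4.7, 0.7, 3.0]
opening: 0.119
```

```bash
python3 - <<'E'
from h import *
st();s=grab_frame("scene");cv2.imwrite("pics/s15.png",cv2.resize(s[150:280,170:310],None,fx=5,fy=4.6,interpolation=cv2.INTER_CUBIC))
E
```

```text
t 16.4 tcp [ 0.4379 -0.1449  0.0032] head -83.6 down [-0.007  0.007 -1.   ] F [-4.7  0.7  3. ] open 0.119
```

View pics/s15.png

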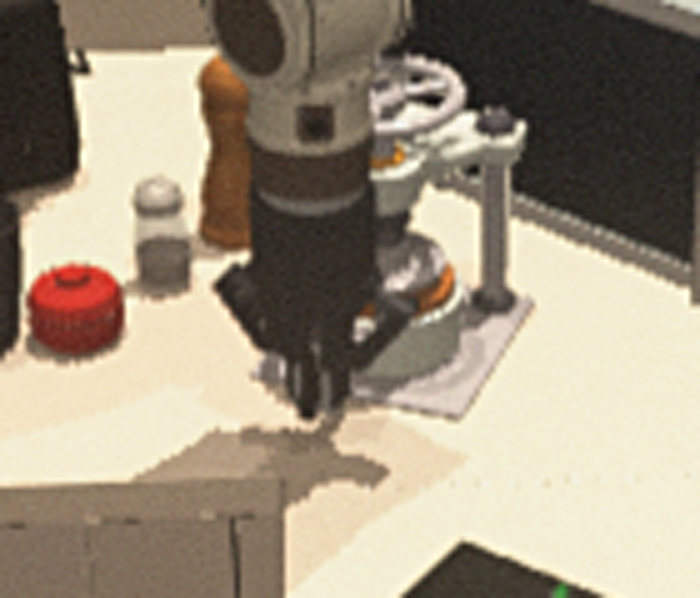

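Request:
apply_moves(rows=[[0.01, 0.01, 0, 0, 0, 0], [0.01, 0.01, 0, 0, 0, 0], [0.01, 0.01, 0, 0, 0, 0]])

```text
clock: 16.7
tcp_pos: [0.4379, -0.1449, 0.0029]
tcp_rot: [0.523, 0.471, 0.531, -0.472]
contact_force: [-8.3, -0.3, 7.5]
opening: 0.122
```

Request:
apply_moves(rows=[[0, 0, 0, 0, 0, 0], [0, 0, 0, 0, 0, 0], [0, 0, 0, 0, 0, 0], [0, 0, 0, 0, 0, 0], [0, 0, 0, 0, 0, 0], [0, 0, 0, 0, 0, 0]], jaw=1)

```text
clock: 17.2
tcp_pos: [0.4384, -0.1449, 0.0029]
tcp_rot: [0.524, 0.471, 0.531, -0.471]
contact_force: [-0.1, -0.7, 1.1]
opening: 0.953
```

Request:
apply_moves(rows=[[-0.2, 0, 0, 0, 0, 0], [-0.5, 0, 0, 0, 0, 0], [-0.8, 0, 0, 0, 0, 0], [-1, -0.2, 0, 0, 0, 0], [-1, -0.5, 0, 0, 0, 0], [-1, -0.7, 0, 0, 0, 0], [-1, -0.7, 0, 0, 0, 0]])

```text
clock: 17.78
tcp_pos: [0.3657, -0.153, 0.1034]
tcp_rot: [0.522, 0.471, 0.531, -0.472]
contact_force: [-1.2, -0.4, 0.2]
opening: 0.998
```

Request:
apply_moves(rows=[[-0.3, 0, 0, 0, 0, 0], [-0.6, 0, 0, 0, 0, 0], [-0.9, 0, 0, 0, 0, 0], [-1, 0, 0, 0, 0, 0], [-1, 0, 0, 0, 0, 0]])

```text
clock: 18.2
tcp_pos: [0.3695, -0.1546, 0.2064]
tcp_rot: [0.525, 0.472, 0.529, -0.471]
contact_force: [0.6, 0.5, -0.3]
opening: 1.002
```

```bash
python3 - <<'E'
from h import *
st();C=cam("wrist");cv2.imwrite("pics/w16.png",grab_frame("wrist"))
s=grab_frame("scene");cv2.imwrite("pics/s16.png",cv2.resize(s[150:280,170:310],None,fx=5,fy=4.6,interpolation=cv2.INTER_CUBIC))
cv2.imwrite("pics/t16.png",cv2.resize(grab_frame("top")[120:240,180:330],None,fx=5,fy=5,interpolation=cv2.INTER_CUBIC))
E
```

```text
t 18.2 tcp [ 0.3695 -0.1546  0.2064] head -83.7 down [-0.003  0.004 -1.   ] F [ 0.6  0.5 -0.3] open 1.002
```

View pics/w16.png

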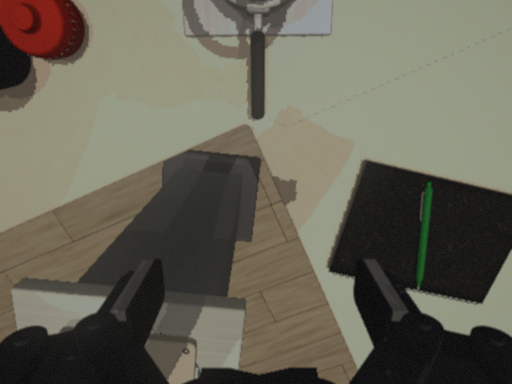

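View pics/s16.png

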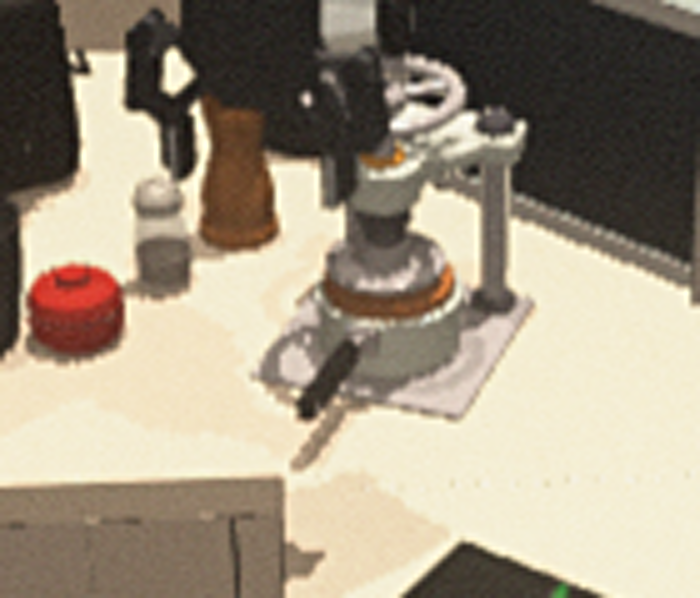

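View pics/t16.png

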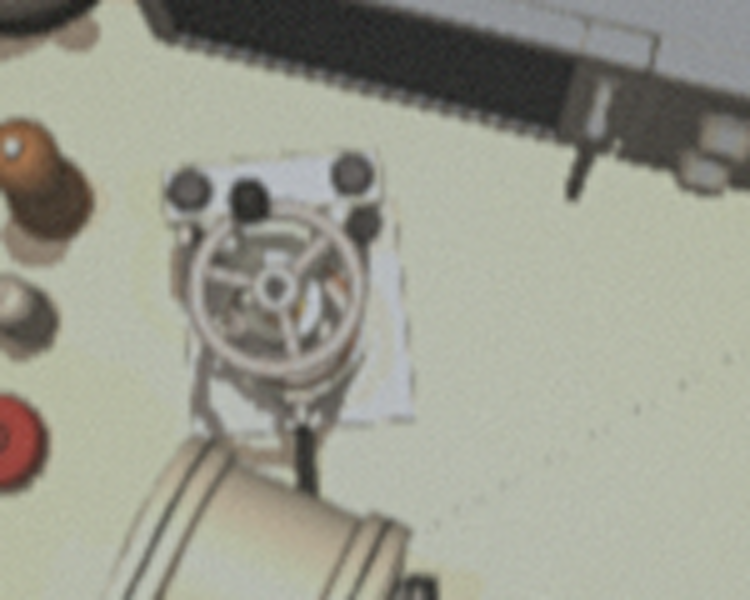

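The pot stands under the plate with the handle to the front, and the spring is relaxed. I'll do a quick numeric check, then go back to the knob.

```bash
python3 - <<'E'
from h import *
C=cam("wrist");im=cv2.imread("pics/w16.png");v=cv2.cvtColor(im,cv2.COLOR_BGR2HSV)[...,2]
k=(v<60).astype(np.uint8);k[:28]=0;k[122:]=0;k[:,:240]=0;k[:,275:]=0
n,l,s,c=cv2.connectedComponentsWithStats(k);i=1+s[1:,4].argmax();print(s[i])
W=np.array([ray(C,q,.056)[:2] for q in np.argwhere(l==i)[:,::-1]]);mu=W.mean(0);d=np.linalg.svd(W-mu)[2][0];d*=np.sign(d[0]);e=((W-mu)@d)
print("mid",mu,"dir",np.degrees(np.arctan2(d[1],d[0])),"len",e.min(),e.max(),"axis est",mu+d*(e.min()+.144),mu+d*.105,"press",AX)
print(far(.5994,-.1172,.30,-84))
E
```

```text
[ 251   31   14   88 1033]
mid [ 0.45020637 -0.14272294] dir 6.232388277523317 len -0.03936699949719276 0.03479119926871826 axis est [ 0.55422097 -0.13136385] [ 0.5545858  -0.13132401] press [ 0.555  -0.1325]
([-0.427, 1.0, -0.048, 0.001, -0.001, 0.001], np.float64(2.345))
```

Request:
apply_moves(rows=[[-0.4, 0, 0, 0, 0, 0], [-0.8, 0.2, 0, 0, 0, 0], [-1, 0.5, -0.05, 0, 0, 0], [-1, 0.85, -0.05, 0, 0, 0], [-1, 1, -0.05, 0, 0, 0]])

```text
clock: 18.77
tcp_pos: [0.47, -0.1377, 0.3005]
tcp_rot: [0.523, 0.471, 0.531, -0.472]
contact_force: [0.4, -0.0, -0.8]
opening: 0.995
```

Request:
apply_moves(rows=[[0, 0.4, -0.03, 0, 0, 0], [0, 0.8, -0.06, 0, 0, 0], [0, 1, -0.06, 0, 0, 0], [0, 1, -0.06, 0, 0, 0]])

```text
clock: 19.1
tcp_pos: [0.5717, -0.1192, 0.2944]
tcp_rot: [0.521, 0.47, 0.534, -0.472]
contact_force: [-1.2, 0.5, -0.8]
opening: 1.0
```

```bash
python3 - <<'E'
from h import *
st();print(far(.5994,-.1172,.30,-84),far(.5994,-.1172,.2,-84))
E
```

```text
t 19.1 tcp [ 0.5717 -0.1192  0.2944] head -83.5 down [-0.015  0.01  -1.   ] F [-1.2  0.5 -0.8] open 1.0
([-0.06, 0.277, 0.011, 0.003, -0.004, 0.005], 1) ([0.94, 0.291, 0.022, 0.003, -0.004, 0.005], 1)
```

Request:
apply_moves(rows=[[0, 0.15, 0.01, 0, -0.004, 0.005], [0, 0.28, 0.01, 0, -0.004, 0.005], [0.2, 0.29, 0.02, 0, -0.004, 0.005], [0.35, 0.29, 0.02, 0, -0.004, 0.005], [0.35, 0.29, 0.02, 0, -0.004, 0.005], [0.35, 0.29, 0.02, 0, -0.004, 0.005]])

```text
clock: 19.6
tcp_pos: [0.5985, -0.1174, 0.2568]
tcp_rot: [0.527, 0.47, 0.528, -0.472]
contact_force: [0.3, -0.0, 0.7]
opening: 1.003
```

```bash
python3 - <<'E'
from h import *
st();C=cam("wrist");cv2.imwrite("pics/w17.png",grab_frame("wrist"));print(far(.5994,-.1172,.199,-84),proj(C,(.5994,-.1172,.27)),proj(C,(.5994,-.1172,.225)))
E
```

```text
t 19.6 tcp [ 0.5985 -0.1174  0.2568] head -83.5 down [-0.003 -0.    -1.   ] F [ 0.3 -0.   0.7] open 1.003
([0.594, 0.002, -0.005, 0.003, 0.0, 0.0], 1) [256.97145605 238.44586155] [257.19757625 207.47707777]
```

View pics/w17.png

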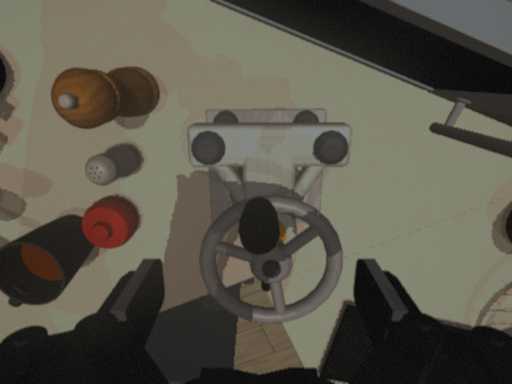

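The knob, at (258,225), is centred between the fingers. I'm lowering and gripping.

Request:
apply_moves(rows=[[0.2, 0, 0, 0, 0, 0], [0.4, 0.01, 0, 0, 0, 0], [0.57, 0.01, 0, 0, 0, 0], [0.57, 0.01, 0, 0, 0, 0], [0.57, 0.01, 0, 0, 0, 0]])

```text
clock: 20.07
tcp_pos: [0.5999, -0.1176, 0.2018]
tcp_rot: [0.527, 0.47, 0.528, -0.471]
contact_force: [0.0, 0.5, 0.7]
opening: 0.999
```

Request:
apply_moves(rows=[[0, 0, 0, 0, 0, 0], [0, 0, 0, 0, 0, 0], [0, 0, 0, 0, 0, 0], [0, 0, 0, 0, 0, 0], [0, 0, 0, 0, 0, 0], [0, 0, 0, 0, 0, 0], [0, 0, 0, 0, 0, 0]], jaw=0, newtons=40)

```text
clock: 20.65
tcp_pos: [0.6002, -0.1177, 0.2025]
tcp_rot: [0.528, 0.471, 0.527, -0.471]
contact_force: [-0.3, -0.2, 2.6]
opening: 0.261
```

```bash
python3 - <<'E'
from h import *
st();z=env.read_state()["tcp_pos"][2];cv2.imwrite("pics/w18.png",grab_frame("wrist"))
wind(379,289,9,z,2)
E
```

```text
t 20.65 tcp [ 0.6002 -0.1177  0.2025] head -83.5 down [ 0.    -0.001 -1.   ] F [-0.3 -0.2  2.6] open 0.261
[[0.01, 0.0, 0.08, 0.003, 0, 0], [0.01, -0.0, 0.16, 0.003, 0, 0], [0.02, -0.02, 0.24, 0.003, 0, 0], [0.02, -0.05, 0.31, 0.003, 0, 0], [0.03, -0.09, 0.38, 0.003, 0, 0], [0.03, -0.15, 0.44, 0.003, 0, 0], [0.04, -0.21, 0.49, 0.003, 0, 0], [0.04, -0.29, 0.53, 0.003, 0, 0], [0.05, -0.36, 0.56, 0.003, 0, 0], [0.05, -0.36, 0.56, 0.003, 0, 0], [0.05, -0.36, 0.56, 0.003, 0, 0]]
```

View pics/w18.png

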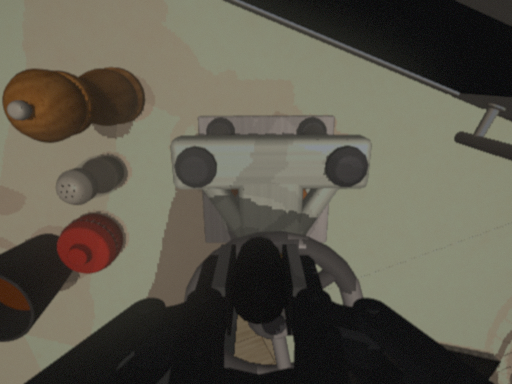

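Request:
apply_moves(rows=[[0.01, 0, 0.08, 0, 0, 0], [0.01, 0, 0.16, 0, 0, 0], [0.02, -0.02, 0.24, 0, 0, 0], [0.02, -0.05, 0.31, 0, 0, 0], [0.03, -0.09, 0.38, 0, 0, 0], [0.03, -0.15, 0.44, 0, 0, 0], [0.04, -0.21, 0.49, 0, 0, 0], [0.04, -0.29, 0.53, 0, 0, 0], [0.05, -0.36, 0.56, 0, 0, 0], [0.05, -0.36, 0.56, 0, 0, 0]])

```text
clock: 21.53
tcp_pos: [0.5684, -0.1766, 0.1974]
tcp_rot: [0.526, 0.471, 0.529, -0.471]
contact_force: [-4.1, 6.3, 4.3]
opening: 0.257
```

```bash
python3 - <<'E'
from h import *
st();wind(289,199,9,.1975,2)
E
```

```text
t 21.53 tcp [ 0.5684 -0.1766  0.1974] head -83.5 down [-0.002  0.003 -1.   ] F [-4.1  6.3  4.3] open 0.257
[[0.01, -0.06, 0.02, 0.003, 0, 0], [0.01, -0.14, 0.01, 0.003, 0, 0], [0.02, -0.23, -0.01, 0.003, 0, 0], [0.02, -0.3, -0.04, 0.003, 0, 0], [0.03, -0.37, -0.08, 0.003, 0, 0], [0.03, -0.43, -0.14, 0.003, 0, 0], [0.04, -0.48, -0.2, 0.003, 0, 0], [0.05, -0.52, -0.27, 0.003, 0, 0], [0.05, -0.54, -0.35, 0.003, 0, 0], [0.05, -0.54, -0.35, 0.003, 0, 0], [0.05, -0.54, -0.35, 0.003, 0, 0]]
```

Request:
apply_moves(rows=[[0.01, -0.06, 0.02, 0, 0, 0], [0.01, -0.14, 0.01, 0, 0, 0], [0.02, -0.23, -0.01, 0, 0, 0], [0.02, -0.3, -0.04, 0, 0, 0], [0.03, -0.37, -0.08, 0, 0, 0], [0.03, -0.43, -0.14, 0, 0, 0], [0.04, -0.48, -0.2, 0, 0, 0], [0.05, -0.52, -0.27, 0, 0, 0], [0.05, -0.54, -0.35, 0, 0, 0], [0.05, -0.54, -0.35, 0, 0, 0]])

```text
clock: 22.37
tcp_pos: [0.5108, -0.147, 0.1927]
tcp_rot: [0.527, 0.471, 0.529, -0.47]
contact_force: [2.8, 2.9, 0.8]
opening: 0.257
```

```bash
python3 - <<'E'
from h import *
st();s=grab_frame("scene");cv2.imwrite("pics/s19.png",cv2.resize(s[150:280,170:310],None,fx=5,fy=4.6,interpolation=cv2.INTER_CUBIC));wind(199,99,10,.1925,2)
E
```

```text
t 22.37 tcp [ 0.5108 -0.147   0.1927] head -83.5 down [-0.001  0.003 -1.   ] F [2.8 2.9 0.8] open 0.257
[[0.01, -0.01, -0.07, 0.003, 0, 0], [0.01, -0.01, -0.16, 0.003, 0, 0], [0.02, 0.01, -0.24, 0.003, 0, 0], [0.03, 0.04, -0.31, 0.003, 0, 0], [0.03, 0.08, -0.38, 0.003, 0, 0], [0.04, 0.14, -0.44, 0.003, 0, 0], [0.04, 0.2, -0.49, 0.003, 0, 0], [0.05, 0.28, -0.53, 0.003, 0, 0], [0.05, 0.35, -0.55, 0.003, 0, 0], [0.06, 0.44, -0.56, 0.003, 0, 0], [0.06, 0.44, -0.56, 0.003, 0, 0], [0.06, 0.44, -0.56, 0.003, 0, 0]]
```

View pics/s19.png

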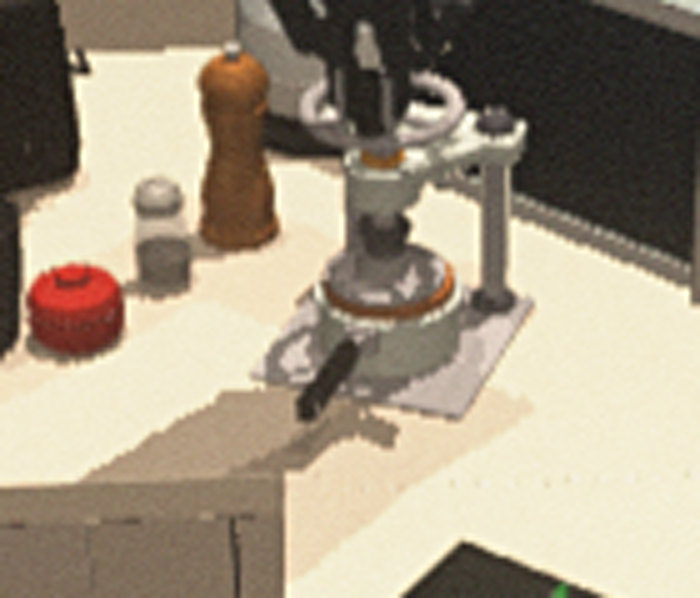

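The plate is just about to touch the follower, as computed. I'm continuing.

Request:
apply_moves(rows=[[0.01, -0.01, -0.07, 0, 0, 0], [0.01, -0.01, -0.16, 0, 0, 0], [0.02, 0.01, -0.24, 0, 0, 0], [0.03, 0.04, -0.31, 0, 0, 0], [0.03, 0.08, -0.38, 0, 0, 0], [0.04, 0.14, -0.44, 0, 0, 0], [0.04, 0.2, -0.49, 0, 0, 0], [0.05, 0.28, -0.53, 0, 0, 0], [0.05, 0.35, -0.55, 0, 0, 0], [0.06, 0.44, -0.56, 0, 0, 0], [0.06, 0.44, -0.56, 0, 0, 0]])

```text
clock: 23.33
tcp_pos: [0.55, -0.0845, 0.187]
tcp_rot: [0.527, 0.472, 0.529, -0.469]
contact_force: [2.1, 3.3, 4.9]
opening: 0.263
```

```bash
python3 - <<'E'
from h import *
st();wind(99,59,5,.187,2)
p=env.read_state()["tcp_pos"][:2]-AX;print(np.degrees(np.arctan2(p[1],p[0])),np.linalg.norm(p))
E
```

```text
t 23.33 tcp [ 0.55   -0.0845  0.187 ] head -83.4 down [-0.     0.006 -1.   ] F [2.1 3.3 4.9] open 0.263
[[0.0, 0.04, 0.01, 0.003, 0, 0], [0.01, 0.1, 0.03, 0.003, 0, 0], [0.01, 0.17, 0.04, 0.003, 0, 0], [0.02, 0.23, 0.07, 0.003, 0, 0], [0.02, 0.28, 0.11, 0.003, 0, 0], [0.02, 0.28, 0.11, 0.003, 0, 0], [0.02, 0.28, 0.11, 0.003, 0, 0]]
95.99226471421592 0.0482253980459972
```

Request:
apply_moves(rows=[[0, 0.04, 0.01, 0, 0, 0], [0.01, 0.1, 0.03, 0, 0, 0], [0.01, 0.17, 0.04, 0, 0, 0], [0.02, 0.23, 0.07, 0, 0, 0], [0.02, 0.28, 0.11, 0, 0, 0], [0.02, 0.28, 0.11, 0, 0, 0], [0.02, 0.28, 0.11, 0, 0, 0]])

```text
clock: 23.92
tcp_pos: [0.581, -0.0919, 0.1848]
tcp_rot: [0.527, 0.473, 0.529, -0.468]
contact_force: [3.2, 2.3, 3.7]
opening: 0.258
```

Request:
apply_moves(rows=[[0, 0, 0, 0, 0, 0], [0, 0, 0, 0, 0, 0], [0, 0, 0, 0, 0, 0], [0, 0, 0, 0, 0, 0], [0, 0, 0, 0, 0, 0], [0, 0, 0, 0, 0, 0]], jaw=1)

```text
clock: 24.42
tcp_pos: [0.5806, -0.0921, 0.1846]
tcp_rot: [0.527, 0.472, 0.529, -0.468]
contact_force: [-0.8, 0.2, 0.2]
opening: 1.0
```

Request:
apply_moves(rows=[[-0.3, 0, 0, 0, 0, 0], [-0.6, 0, 0, 0, 0, 0], [-0.9, 0, 0, 0, 0, 0], [-1, -0.3, 0, 0, 0, 0], [-1, -0.6, 0, 0, 0, 0], [-1, -1, 0, 0, 0, 0], [-1, -1, 0, 0, 0, 0]])

```text
clock: 25.0
tcp_pos: [0.4728, -0.104, 0.2834]
tcp_rot: [0.524, 0.471, 0.531, -0.47]
contact_force: [-0.3, 0.6, -0.3]
opening: 1.001
```

Request:
apply_moves(rows=[[0, -0.4, 0, 0, 0, 0], [0, -0.8, 0.4, 0, 0, 0], [0, -1, 0.8, 0, 0, 0], [0, -1, 0.8, 0, 0, 0]])

```text
clock: 25.33
tcp_pos: [0.3802, -0.1966, 0.2839]
tcp_rot: [0.524, 0.471, 0.531, -0.471]
contact_force: [0.7, 0.1, 0.1]
opening: 0.998
```

```bash
python3 - <<'E'
from h import *
st();cv2.imwrite("pics/w20.png",grab_frame("wrist"))
s=grab_frame("scene");cv2.imwrite("pics/scene20.png",s);cv2.imwrite("pics/s20.png",cv2.resize(s[150:250,190:290],None,fx=7,fy=6,interpolation=cv2.INTER_CUBIC))
cv2.imwrite("pics/top20.png",grab_frame("top"))
E
```

```text
t 25.33 tcp [ 0.3802 -0.1966  0.2839] head -83.6 down [-0.007  0.006 -1.   ] F [0.7 0.1 0.1] open 0.998
```

View pics/s20.png

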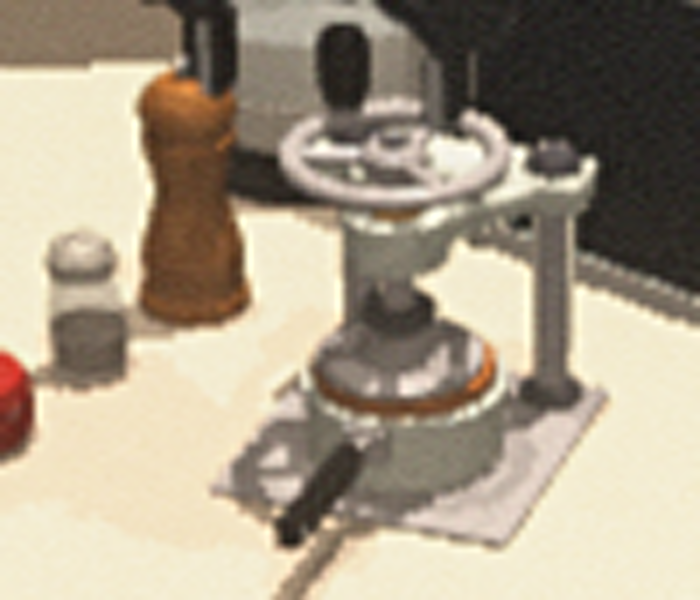

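View pics/top20.png

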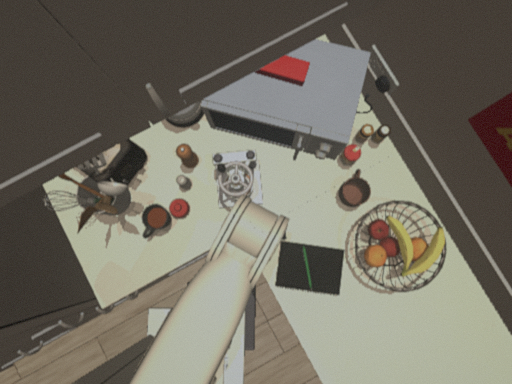

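View pics/w20.png

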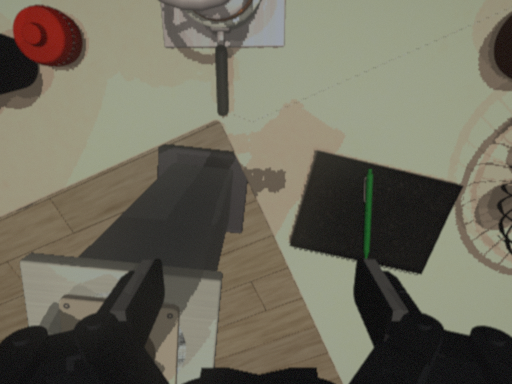

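```bash
python3 - <<'E'
from h import *
t=cv2.imread("pics/top20.png");T=cam("top");S=cam("scene")
v=t.max(2).astype(np.uint8);k=(v[140:210,205:265]<70).astype(np.uint8)
n,l,s,c=cv2.connectedComponentsWithStats(k)
for i in range(1,n):
    if s[i,4]>8:
        p=c[i]+[205,140];X=ray(T,p,.2475);d=X[:2]-AX;print(s[i,4],p.round(1),X.round(4),"theta",np.degrees(np.arctan2(d[1],d[0])).round(1),"r",np.linalg.norm(d).round(4))
g=(190+(343+.5)/7-.5,150+(30+.5)/6-.5)
for z in (.243,.252,.26):
  print(z,ray(S,g,z))
cv2.imwrite("pics/t20z.png",cv2.resize(t[135:215,200:280],None,fx=7,fy=7,interpolation=cv2.INTER_CUBIC))
E
```

```text
46 [221.  168.1] [ 0.5773 -0.0949  0.2475] theta 59.3 r 0.0437
0.243 [ 0.59159232 -0.08750599  0.243     ]
0.252 [ 0.57655082 -0.09601767  0.252     ]
0.26 [ 0.56318059 -0.1035836   0.26      ]
```

View pics/t20z.png

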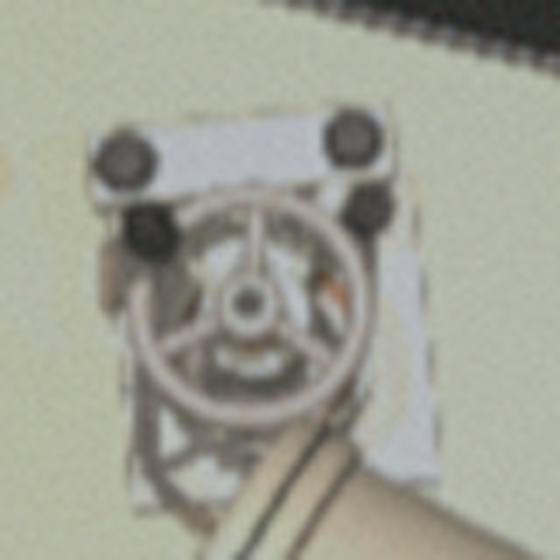

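The knob angle is 59° (target 60°) and the knob top is at about z=0.252. That gives a stem height of about 13 mm and a squeeze of about 7 mm. The robot is clear, so I'm handing in.

```bash
python3 -c "
from h import *
st();print(ticket.sign_off())"
```

```text
t 25.48 tcp [ 0.3817 -0.1958  0.2837] head -83.7 down [-0.006  0.007 -1.   ] F [-0.   0.8  0. ] open 1.001
the job is handed in; nothing more can be done
None
```

The job is handed in, at 25.5 s on the clock. I wound the wheel up about 1⅓ turns, to a stem height of about 31 mm. I then carried the pot in by its handle and set it on the bed against the curved stop, where I felt about 5 N of contact. Last, I wound the wheel back down about 0.9 turn, released the knob and drew the arm clear.

**Last checks:**
- **Wheel and spring:** the knob stood at 59° where I aimed for 60°, with its top at about 0.252 m. That puts the stem at about 13 mm and the squeeze at about 7 mm, half-way. I worked the squeeze out from the stem height and did not measure the collar gap itself.
- **Pot:** before winding down, the handle put its axis within about 3 mm of the screw axis, short of the 3.5 mm behind it expected when home. That is within camera error. The last pictures show it upright and still in place.
- **Everything else:** the bystanders look unmoved by eye in the last pictures. The force reading was near zero with the arm clear.

**What disagreed or failed:**
- **Finger tips:** by contact and in the pictures they stood about 33 mm behind the reported TCP. My first grasp therefore closed harmlessly on top of the knob with about 5 N. I went deeper by that amount for all later grasps.
- **Camera readings:** the wrist and top cameras disagreed by up to about 4 mm on the press axis, so I used (0.555, −0.1325).

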